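Kit the four components into their nests on the carrier

ROBOT

A 6-joint arm with a two-finger parallel gripper is mounted at the origin on a cart in front of the work surface, level with it; the furniture and walls round the work are solid. World frame = base frame: x ahead of the robot, y to its left, z up, the work surface at z = 0. Lengths are in m, angles in degrees, forces in N, time in s.
With the tool pointing down it reaches from about 0.375 to 0.9 m from the base axis. Payload 3.1 kg.
Tool frame: the origin (TCP) lies midway between the tips of the shut fingers; the grasp point (between the pads) lies 19 mm behind it (bot.hold_point_z is the distance from the TCP to the grasp point, in m); z points along the fingers, y is the line along which they close (so a half turn about z gives the same grasp; the last joint's range is limited). The gripper opens to 87 mm and grips with 3 to 60 N. Pads are 19 mm wide; open, the fingers measure 117 mm over their backs; the gripper's body (75 mm by 190 mm) begins 51 mm behind the grasp point.
Start: joints at [-79.555, 30.224, 82.088, -0, 67.689, -10.227], TCP at [0.221, -0.585, 0.196] pointing down, gripper open.
Joint ranges: [-176.69, 176.69], [-43.24, 126.21], [12.49, 139.97], [-82, 262], [0, 151.66], [-163.58, 163.58]. Speed limits (degrees/s): [159.86, 159.86, 180, 180, 180, 180].

INTERFACE

Orientations are given as a 3x3 rotation matrix whose columns are the frame's x, y, z axes.
In Python, from rig import read_state, optics, order, bot gives the robot as it stands.
- The arm moves only by the tool drive_tool, never from a script. Its argument "steps" is a list of rows, each a list of 7 numbers: the finger opening in mm, from 0 to 87, then the shift along the tool's x, y, z normalised to -1 to 1, where 1 is 0.12 m, then the turn, a rotation vector about the tool's x, y, z normalised to -1 to 1, where 1 is 1.5 rad. In form: [[jaw, tx, ty, tz, ax, ay, az], ...]. A call has 1 to 8 rows; each row is the pose to reach, as a shift and turn from the pose commanded when the call began, along the tool's axes at that moment; what a row does not reach only later rows make up. A row lasts 1/10 s, in which the tool goes at most 50 mm and 8.59 degrees, less where a joint would pass 70% of its speed; a pose out of reach is approached as far as the arm can. A call with a number of a shift or a turn outside -1 to 1 is refused whole. A call with a gripper value outside its range is refused whole. The fingers move at their own pace and stop on an object; the grip force is fixed at half the most. Time passes only in rows, so rows that repeat a pose let the fingers close. It gives the time, the measured TCP pose, the force, the opening and the grip force at its end, in the units of the state.
- read_state(): the state, without advancing time (a new reading comes with each control period).
- optics.capture(name): name is "scene" or "top"; returns a dict with "color" (400x640x3 uint8, blue, green, red), "range_z" (400x640 float32, m along the optical axis (not along the pixel's ray), 0 where there is no reading), "fx", "fy", "cx", "cy" (pixels), "rvec" (rotation vector, rad) and "tvec" (3), from world to camera coordinates, as OpenCV has them. Camera axes: x right, y down, z forward; pixel columns grow to the right and rows downward; lengths in m; the calibration is good to about 2 mm. A picture is of the moment at which its call begins.
- order.hand_in(): hands the job in; it is judged then, once.
The state is a dict: "time_s": time; "joint_positions": joint angles; "qvel": joint speeds; "tau": joint torques, N m; "position": TCP position; "tcp_rot": TCP orientation; "force": force on the tool from outside, world axes, zero at the start; "moment": the same for the moment, N m; "opening": opening from 0.0 (shut) to 1.0 (fully open); "grasp_force": force on a finger pad.
Only numpy, scipy, OpenCV 4.12 (cv2) and the standard library are available. Lean on these libraries where they do the work, as an engineer would, in place of code of your own. Each camera call takes 0.05 s, during which the arm holds its last target. There are 200 camera calls.

TASK

Kit the carrier for the next control unit: put the contactor, the relay and the green and the grey terminal strip, lying about the bench, each into the nest on the carrier that is made for it, fully down on the floor of its pocket and upright. The relay's pins must point into the slot in the front of its nest, and the two strips go by colour, green to green and grey to grey. Set the parts down, do not drop or throw them.

Things in the scene. Friction and masses are not known exactly. Their poses are not given: they have to be found in the camera images.
- contactor: contactor: black block 70 (x) x 50 (y) x 48 mm with silver screws; lower body 32 mm high, above it a narrower top 36 x 46 mm. Origin: centre of its underside; z up. Starts on the bench within 0.5 rad of square to the world axes. Grip across y: 50 mm over the lower body, 46 mm over the top. 0.16 kg. (One like it far back left, by the wire spools, is not meant.)
- relay: relay lying on its side: silver-grey block, its black end with flat metal pins at -x; body from x = -18 to +24 mm, 28 mm (y) wide, 22 mm high; 49 mm long with the pins. Origin on its underside, 3 mm from the body's middle towards the pins; z up. Starts on the bench, pins towards the robot within 0.5 rad. Grip across y (28 mm). 0.035 kg
- relay_pins (a point): tip of the relay's pins, 24 mm from the relay's origin along its -x, 11 mm above its underside; axes as the relay's
- green_strip: green terminal strip of five ganged terminal blocks, 46 (x) x 34 (y) x 36 mm. Origin on its underside, mid x, 1 mm from mid y (it reaches from y = -18 to +16 mm); z up. Starts on the bench within 0.5 rad of square to the world axes. Grip across y (34 mm). 0.045 kg
- grey_strip: grey terminal strip, same shape and size as the green one (46 x 34 x 36 mm), same origin, axes, start and grip. 0.045 kg
- contactor_nest: charcoal module, largest pocket (floor 84 x 64 mm, blue), for the contactor. Origin under its centre on the plate (z = 0.005), -x to the carrier's front. Floor 3 mm, rim 11 mm above the origin; walls slope out 20 deg from upright; 7 mm play all round at the floor. Seated part: origin above this one, x along x, either way round
- relay_nest: charcoal module, smallest pocket (floor 56 x 42 mm, blue, x = -25 to +31), 26 mm slot in its front wall, for the relay. Origin under its centre on the plate (z = 0.005), -x to the carrier's front. Floor 3 mm, rim 11 mm above the origin; walls slope out 20 deg from upright; 7 mm play all round at the floor. Seated part: origin above this one, x along x, pins in the slot
- green_nest: charcoal foam, green floor and rim tab (floor 58 x 49 mm), for the green strip. Origin under its centre on the plate (z = 0.005), -x to the carrier's front. Floor 3 mm, rim 11 mm above the origin; walls slope out 20 deg from upright; 7 mm play all round at the floor. Seated part: origin above this one, x along x, either way round
- grey_nest: charcoal foam, mid-grey floor and rim tab (floor 58 x 49 mm), for the grey strip. Origin under its centre on the plate (z = 0.005), -x to the carrier's front. Floor 3 mm, rim 11 mm above the origin; walls slope out 20 deg from upright; 7 mm play all round at the floor. Seated part: origin above this one, x along x, either way round
- kit_carrier: fixed tray 216 (x) x 192 (y) mm: grey plate 5 mm thick, aluminium lip 10 mm high. Holds the four modules (foam on a coloured base, each 100 x 88 mm, 28 mm finger gaps in the y walls) edge to edge at (+-50, +-44) mm; which is in which quarter changes. Origin: centre of its underside on the bench; front edge is -x, facing the robot within 0.2 rad; modules share its yaw
There are look-alikes about, which are no part of the job. What is shaped like the grey_strip but pink is not meant.

How it is judged:
By the outcome, as a careful person would: the job done as asked, in the order asked, and still so for the second after the job is handed in, with the robot touching nothing.
It also fails if it takes over 102 s, if anything falls off the work surface, if the arm or the gripper's body presses on something with over 40 N, if the wrist force passes 120 N, or if a joint passes its speed limit or range.

## Working session

There is one attempt and no reset: what is moved stays moved. The work goes in short steps, Python scripts to look and compute and a tool call to move; the robot and the scene stay as the last step left them, time stands still between calls to the robot, and variables do not carry over. Pictures are saved under pics/ and viewed, at most 14 in all, crops included, and the job is handed in when it is done.

Besides the shell and the picture viewer there is one more tool, called as name([rows], argument=value, ...), one row to a line, values as JSON. drive_tool: Moves the arm, as the interface text tells. Scaled input: -1 to 1 covers 0.12 m each way for a shift and 1.5 rad each way for a turn. Its arguments: {"type":"object","properties":{"steps":{"type":"array"}},"required":["steps"]}

```bash
ls; mkdir -p pics; python3 - <<'E'
from rig import read_state, optics, order, bot
import cv2
for n in("scene","top"):
    c=optics.capture(n); cv2.imwrite(f"pics/{n}0.png",c["color"]); print(n,c["fx"],c["fy"],c["cx"],c["cy"],c["rvec"],c["tvec"])
    import numpy as np; np.savez(f"{n}0.npz",**c)
print(read_state()); print(bot.hold_point_z)
E
```

```text
pics
scene 506.84765838522065 506.84765838522065 318.9720699999996 191.81146639259768 [ 2.11819758 -0.60126237  0.29862416] [-0.42146408  0.1577527   1.18522744]
top 401.8113256192285 401.8113256192285 322.4357367673051 203.39753757313295 [ 2.13366722 -2.18786239  0.12596229] [-0.0359182   0.48258341  0.9825256 ]
{'time_s': 0.1, 'joint_positions': array([-7.95538149e+01,  3.02742412e+01,  8.21514272e+01, -1.76149360e-03,
        6.76884837e+01, -1.02276846e+01]), 'qvel': array([ 0.02959398, -0.1581022 , -0.13581452,  0.07510658,  0.03159211,
        0.02220366]), 'tau': array([-4.22029780e-04, -4.40985918e+01, -1.77150321e+01,  6.35459321e-02,
        5.33638720e-02, -3.64317907e-05]), 'position': array([ 0.22053504, -0.58401706,  0.19514986]), 'tcp_rot': array([[ 9.35601072e-01,  3.53058752e-01, -3.89203875e-04],
       [ 3.53058816e-01, -9.35599088e-01,  1.95415107e-03],
       [ 3.25791348e-04, -1.96571769e-03, -9.99998015e-01]]), 'force': array([ 0.38534253, -0.03647237, -0.43272116]), 'moment': array([-0.00201762, -0.02262951, -0.00266609]), 'grasp_force': 0.0, 'opening': 0.9992740489179923}
0.0187
```

View pics/top0.png

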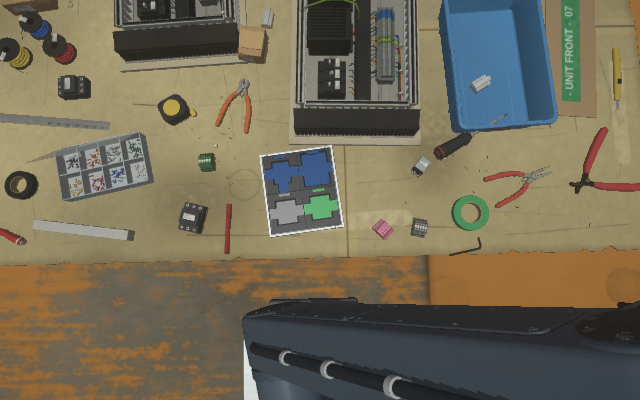

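View pics/scene0.png

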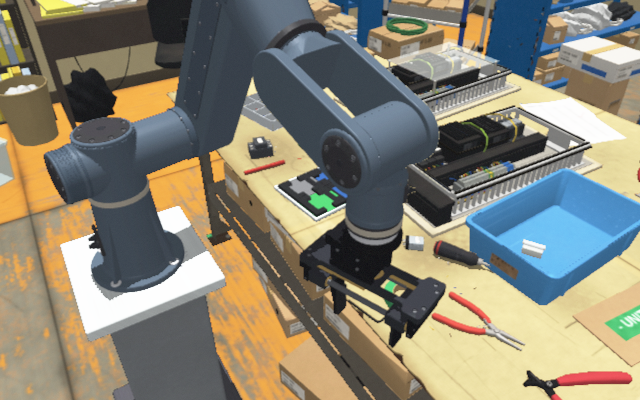

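The top view shows the contactor at about (192,216), the green strip (206,161), the grey strip (420,227), the relay (422,165) and the carrier (301,191). In the carrier, grey and green nests are in front at (288,212) and (319,207), with the two blue ones behind at (283,175) and (316,168). The pink strip at (382,229) is a decoy. The scene view shows the same layout, with the arm at right front.

```bash
cat > h.py <<'E'
import numpy as np, cv2
from rig import read_state, optics, bot
def load(n): return dict(np.load(f"{n}.npz"))
def cloud(c):
    R=cv2.Rodrigues(c["rvec"])[0]; v,u=np.mgrid[0:400,0:640]; d=c["range_z"]
    p=np.stack([(u-c["cx"])/c["fx"]*d,(v-c["cy"])/c["fy"]*d,d],-1)
    return (p-c["tvec"])@R, d>0
def ray(c,uv,z):
    R=cv2.Rodrigues(c["rvec"])[0]; uv=np.atleast_2d(uv).astype(float)
    r=np.c_[(uv[:,0]-c["cx"])/c["fx"],(uv[:,1]-c["cy"])/c["fy"],np.ones(len(uv))]@R
    o=-R.T@np.ravel(c["tvec"]); return o+r*((z-o[2])/r[:,2])[:,None]
def rect(p):
    (x,y),(w,h),a=cv2.minAreaRect((p[:,:2]*1000).astype(np.float32)); 
    return f"centre {x:.1f} {y:.1f} size {w:.1f} {h:.1f} ang {a:.1f}"
E
python3 - <<'E'
from h import *
c=load("top0"); P,ok=cloud(c); R=cv2.Rodrigues(c["rvec"])[0]; print("cam",-R.T@c["tvec"])
for n,(u,v),zt in [("contactor",(192,216),.048),("green",(206,161),.036),("grey",(420,227),.036),("relay",(422,165),.022)]:
    w=np.zeros((400,640),bool); w[v-24:v+24,u-24:u+24]=1
    m=w&ok; z=P[...,2][m]; print(n,"bench z",np.median(z).round(4),"max",np.percentile(z,99.5).round(4))
    for lo,hi in((.012,.1),(zt-.007,zt+.01)):
        k=(m&(P[...,2]>lo)&(P[...,2]<hi)).astype(np.uint8)
        q,l,s,_=cv2.connectedComponentsWithStats(k); i=1+np.argmax(s[1:,4]); mm=l==i
        print("  ",mm.sum(),rect(P[mm]),"meanz",P[mm][:,2].mean().round(4))
def big(u0): return cv2.resize(c["color"][190-55:190+65,u0-80:u0+80],None,fx=5,fy=5,interpolation=cv2.INTER_CUBIC)
cv2.imwrite("pics/c1.png",cv2.resize(c["color"][140:245,240:345],None,fx=5.7,fy=5.7,interpolation=cv2.INTER_CUBIC))
t=[cv2.resize(c["color"][v-22:v+22,u-22:u+22],(300,300),interpolation=cv2.INTER_CUBIC) for u,v in((192,216),(206,161),(420,227),(422,165))]
cv2.imwrite("pics/c2.png",np.vstack([np.hstack(t[:2]),np.hstack(t[2:])]))
E
```

```text
cam [ 0.36363614 -0.04699865  1.03203358]
contactor bench z 0.0006 max 0.0498
   634 centre 454.7 281.4 size 50.3 69.9 ang 74.7 meanz 0.0374
   277 centre 454.7 281.5 size 47.2 35.7 ang 74.5 meanz 0.0467
green bench z 0.0 max 0.0374
   249 centre 598.7 248.4 size 45.0 33.8 ang 4.6 meanz 0.0273
   123 centre 598.2 248.6 size 26.2 33.2 ang 3.7 meanz 0.0335
grey bench z 0.0001 max 0.0373
   256 centre 416.4 -290.3 size 33.4 44.7 ang 78.0 meanz 0.0277
   133 centre 416.3 -290.4 size 33.2 26.6 ang 76.4 meanz 0.0337
relay bench z 0.0006 max 0.0345
   191 centre 573.3 -302.6 size 28.1 50.8 ang 50.4 meanz 0.0204
   182 centre 573.5 -302.9 size 28.0 45.7 ang 51.0 meanz 0.0207
```

View pics/c1.png

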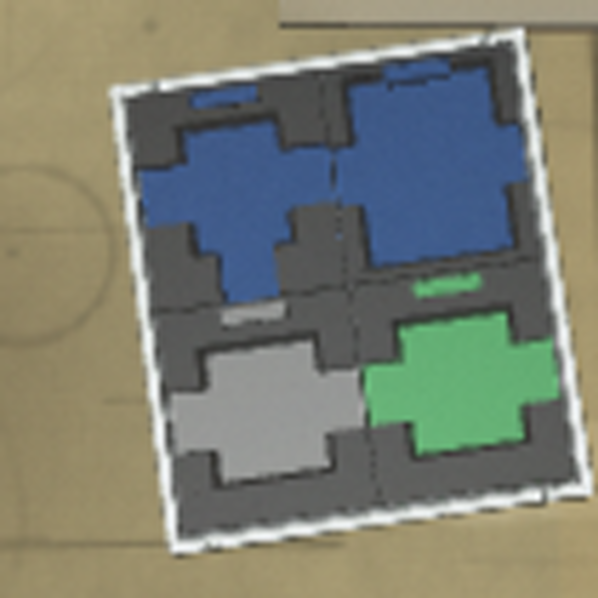

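View pics/c2.png

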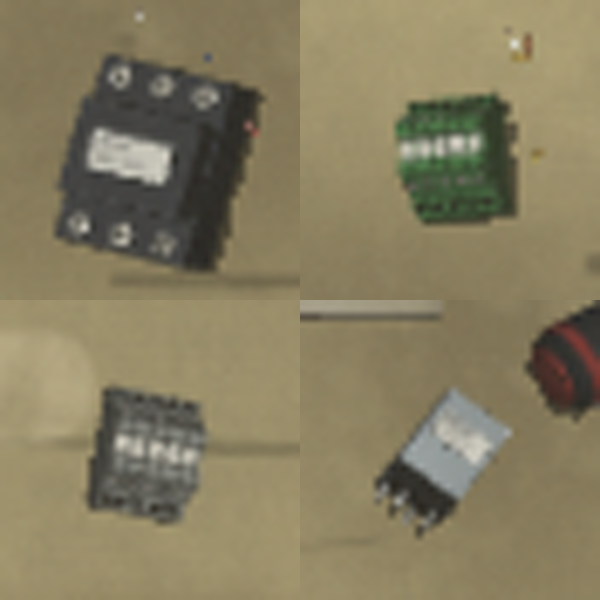

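The crops show relay nest rear left (slot to the front), contactor nest rear right, grey front left and green front right. The relay's pins point down-left in the image, towards the robot. Next I measure the carrier.

```bash
cat >> h.py <<'E'
def carrier(c):
    h=cv2.cvtColor(c["color"],cv2.COLOR_BGR2HSV); w=np.zeros((400,640),np.uint8); w[140:242,250:350]=1
    return h,w
E
python3 - <<'E'
from h import *
c=load("top0"); P,ok=cloud(c); h,w=carrier(c); H,S,V=[h[...,i].astype(int) for i in range(3)]
def comps(m,z,name,k=1):
    n,l,s,ce=cv2.connectedComponentsWithStats((m&(w>0)).astype(np.uint8))
    for i in 1+np.argsort(-s[1:,4])[:k]:
        v,u=np.where(l==i); print(name,len(u),rect(ray(c,np.c_[u,v],z)),"px",ce[i].round(1),"z",np.median(P[v,u,2]).round(4))
comps((V>205)&(S<40),.010,"lip")
comps((H>105)&(H<125)&(S>90),.008,"blue",2)
comps((H>50)&(H<80)&(S>90),.008,"green",2)
comps((S<30)&(V>120)&(V<190),.008,"grey",2)
# lip corners at height via outline of non-bench
print("raised x 0.6-0.85 near carrier (max z per strip):")
for x in np.arange(.62,.86,.02):
    m=ok&(abs(P[...,0]-x)<.01)&(P[...,1]>-.16)&(P[...,1]<.16); print(round(x,2),np.percentile(P[...,2][m],98).round(3),end="; ")
E
```

```text
lip 242 centre 517.9 18.8 size 213.5 165.9 ang 6.9 px [281.4 210.5] z 0.0098
blue 1525 centre 570.2 12.5 size 92.9 173.7 ang 10.5 px [301.6 170.7] z 0.0078
blue 32 centre 609.6 63.0 size 6.8 29.0 ang 6.9 px [278.8 156.5] z 0.0165
green 578 centre 475.7 -42.8 size 57.6 85.9 ang 6.7 px [320.5 206.6] z 0.0078
green 29 centre 519.9 -37.6 size 6.3 26.6 ang 6.8 px [318.1 189.6] z 0.0171
grey 568 centre 464.8 46.6 size 56.1 89.8 ang 6.8 px [286.3 211.7] z 0.008
grey 72 centre 417.7 -0.8 size 7.1 172.0 ang 8.0 px [304.2 229.5] z 0.0066
raised x 0.6-0.85 near carrier (max z per strip):
0.62 0.018; 0.64 0.014; 0.66 0.075; 0.68 0.077; 0.7 0.079; 0.72 0.089; 0.74 0.086; 0.76 0.087; 0.78 0.087; 0.8 0.089; 0.82 0.088; 0.84 0.087;
```

```bash
python3 - <<'E'
from h import *
c=load("top0"); h,w=carrier(c); P,ok=cloud(c); H,S,V=[h[...,i].astype(int) for i in range(3)]
for t,s in((180,45),(165,50)):
    m=((V>t)&(S<s)&(w>0)).astype(np.uint8); m=cv2.morphologyEx(m,cv2.MORPH_CLOSE,np.ones((3,3),np.uint8))
    n,l,st,_=cv2.connectedComponentsWithStats(m); i=1+np.argmax(st[1:,2]*st[1:,3]); v,u=np.where(l==i); print(len(u),rect(ray(c,np.c_[u,v],.010)))
m=ok&(w>0)&(P[...,2]>.006)&(P[...,2]<.025)&(P[...,0]<.65); n,l,st,_=cv2.connectedComponentsWithStats(m.astype(np.uint8)); i=1+np.argmax(st[1:,4]); print(rect(P[l==i]))
# blue pockets split by carrier-frame y
a=np.radians(6.8); C=np.array([.5199,.0078]); m=(H>105)&(H<125)&(S>90)&(w>0); v,u=np.where(m); q=ray(c,np.c_[u,v],.008)[:,:2]-C
q=q@np.array([[np.cos(a),-np.sin(a)],[np.sin(a),np.cos(a)]])*1000
for nm,k,(ax,ay) in(("contactor x",(q[:,1]<-20)&(abs(q[:,1]+44)<28),(0,1)),("relay x",(abs(q[:,1]-44)<8)&(q[:,0]<85),(0,1))):
    print(nm,np.percentile(q[k],[1,99],axis=0).round(1).tolist())
for sgn in(-1,1):
    k=(q[:,0]>75 if sgn<0 else q[:,0]>66)&(q[:,0]<80)&(q[:,1]*sgn>5); print("y",np.percentile(q[k,1],[1,99]).round(1))
E
```

```text
539 centre 519.5 6.8 size 214.1 190.6 ang 6.8
700 centre 533.1 -15.1 size 236.1 238.1 ang 6.7
centre 533.9 -15.0 size 239.1 238.5 ang 6.8
contactor x [[8.7, -71.5], [98.0, -20.4]]
relay x [[1.8, 36.2], [80.3, 51.7]]
y [-75.4 -14.7]
y [17.9 64.9]
```

```bash
cat >> h.py <<'E'
import json
from scipy.spatial.transform import Rotation as Ro
def plan(wps,step=30.):
    """wps: (jaw,x,y,z mm,yaw deg[,hold rows]); prints move calls in tool units, chained from the present pose"""
    s=read_state(); p=s["position"]*1000; R=s["tcp_rot"]
    print("now",p.round(1),"yaw",np.degrees(np.arctan2(R[1,0],R[0,0])).round(2),"t",s["time_s"])
    for jaw,x,y,z,yaw,*hold in wps:
        goal=Ro.from_euler("xz",[180,yaw],degrees=True).as_matrix(); t=np.array([x,y,z],float)
        N=int(max(1,np.ceil(np.abs(R.T@(t-p)).max()/115),np.ceil(np.linalg.norm(t-p)/step/7)))
        for i in range(N):
            d=R.T@(t-p)/(N-i); rv=Ro.from_matrix(R.T@goal).as_rotvec()/(N-i)
            n=int(max(1,np.ceil(np.linalg.norm(d)/step),np.ceil(np.degrees(np.linalg.norm(rv))/8)))
            full=np.r_[d/120,rv/1.5].round(3)
            rows=[[jaw]+(full*k/n).round(3).tolist() for k in range(1,n+1)]
            rows+=[rows[-1]]*(hold[0] if hold and i==N-1 else 0); print(json.dumps(rows))
            p=p+R@(full[:3]*120); R=R@Ro.from_rotvec(full[3:]*1.5).as_matrix()
E
python3 - <<'E'
from h import *
plan([(87,400,-420,180,10),(87,450,-200,180,0),(87,450,50,180,-8),(87,454.7,281.4,180,-15.3),(87,454.7,281.4,90,-15.3,2)],35)
E
```

```text
now [ 220.5 -584.   195.1] yaw 20.67 t 0.1
[[87, 0.235, -0.094, 0.016, -0.0, -0.0, 0.016], [87, 0.47, -0.188, 0.032, -0.0, -0.0, 0.031], [87, 0.706, -0.281, 0.048, -0.001, -0.0, 0.046], [87, 0.941, -0.375, 0.064, -0.001, -0.0, 0.062]]
[[87, 0.226, -0.115, 0.016, -0.0, -0.0, 0.016], [87, 0.451, -0.23, 0.032, -0.0, -0.0, 0.031], [87, 0.676, -0.346, 0.048, -0.0, -0.0, 0.046], [87, 0.902, -0.461, 0.064, -0.0, -0.0, 0.062]]
[[87, 0.091, -0.217, 0.0, -0.0, -0.0, 0.014], [87, 0.182, -0.434, 0.0, -0.0, -0.0, 0.029], [87, 0.273, -0.65, 0.0, -0.0, -0.0, 0.044], [87, 0.364, -0.867, 0.0, -0.0, -0.0, 0.058]]
[[87, 0.072, -0.224, 0.0, -0.0, -0.0, 0.015], [87, 0.144, -0.448, 0.0, -0.0, -0.0, 0.03], [87, 0.216, -0.671, 0.001, -0.0, -0.0, 0.044], [87, 0.288, -0.895, 0.001, -0.0, -0.0, 0.059]]
[[87, -0.0, -0.231, 0.0, -0.0, -0.0, 0.01], [87, -0.0, -0.463, 0.0, -0.0, -0.0, 0.021], [87, -0.0, -0.694, 0.0, -0.0, -0.0, 0.031]]
[[87, -0.011, -0.231, 0.0, -0.0, -0.0, 0.01], [87, -0.022, -0.463, 0.0, -0.0, -0.0, 0.021], [87, -0.033, -0.694, 0.0, -0.0, -0.0, 0.031]]
[[87, -0.022, -0.23, 0.0, -0.0, -0.0, 0.01], [87, -0.043, -0.461, 0.001, -0.0, -0.0, 0.021], [87, -0.065, -0.691, 0.001, -0.0, -0.0, 0.031]]
[[87, -0.029, -0.24, 0.0, -0.0, 0.0, 0.01], [87, -0.058, -0.479, 0.0, -0.0, 0.0, 0.021], [87, -0.086, -0.718, 0.0, -0.0, 0.0, 0.032], [87, -0.115, -0.958, 0.0, -0.0, 0.0, 0.042]]
[[87, -0.044, -0.237, 0.0, -0.0, 0.0, 0.011], [87, -0.088, -0.474, 0.0, -0.0, 0.0, 0.022], [87, -0.131, -0.711, 0.001, -0.0, 0.0, 0.032], [87, -0.175, -0.948, 0.001, -0.0, 0.0, 0.043]]
[[87, -0.0, 0.0, 0.25, -0.0, 0.0, -0.0], [87, -0.0, 0.0, 0.5, -0.0, 0.0, -0.0], [87, -0.0, 0.0, 0.75, -0.0, 0.0, -0.0], [87, -0.0, 0.0, 0.75, -0.0, 0.0, -0.0], [87, -0.0, 0.0, 0.75, -0.0, 0.0, -0.0]]
```

drive_tool([
  [87, 0.24, -0.09, 0.02, 0, 0, 0.016],
  [87, 0.47, -0.19, 0.03, 0, 0, 0.03],
  [87, 0.71, -0.28, 0.05, 0, 0, 0.046],
  [87, 0.94, -0.375, 0.06, 0, 0, 0.062],
])

```text
time_s: 0.5
position: [0.3109, -0.5015, 0.1882]
tcp_rot: [[0.965, 0.263, -0.0], [0.263, -0.965, 0.001], [0.0, -0.001, -1.0]]
force: [-0.4, 0.5, -0.2]
opening: 0.999
grasp_force: 0.0
```

drive_tool([
  [87, 0.23, -0.12, 0.02, 0, 0, 0.016],
  [87, 0.45, -0.23, 0.03, 0, 0, 0.03],
  [87, 0.68, -0.35, 0.05, 0, 0, 0.046],
  [87, 0.9, -0.46, 0.06, 0, 0, 0.062],
])

```text
time_s: 0.9
position: [0.4004, -0.4195, 0.181]
tcp_rot: [[0.985, 0.173, -0.001], [0.173, -0.985, 0.001], [-0.0, -0.001, -1.0]]
force: [0.5, 0.2, -0.8]
opening: 1.003
grasp_force: 0.0
```

drive_tool([
  [87, 0.09, -0.22, 0, 0, 0, 0.014],
  [87, 0.18, -0.43, 0, 0, 0, 0.03],
  [87, 0.27, -0.65, 0, 0, 0, 0.044],
  [87, 0.36, -0.87, 0, 0, 0, 0.058],
])

```text
time_s: 1.3
position: [0.4242, -0.3092, 0.1812]
tcp_rot: [[0.996, 0.087, -0.001], [0.087, -0.996, 0.001], [-0.001, -0.001, -1.0]]
force: [-0.4, -0.7, 0.8]
opening: 0.998
grasp_force: 0.0
```

drive_tool([
  [87, 0.07, -0.22, 0, 0, 0, 0.015],
  [87, 0.14, -0.45, 0, 0, 0, 0.03],
  [87, 0.22, -0.67, 0, 0, 0, 0.044],
  [87, 0.29, -0.9, 0, 0, 0, 0.059],
])

```text
time_s: 1.7
position: [0.4495, -0.1989, 0.1814]
tcp_rot: [[1.0, -0.002, -0.0], [-0.002, -1.0, 0.0], [-0.0, -0.0, -1.0]]
force: [0.2, 0.1, 0.3]
opening: 1.002
grasp_force: 0.0
```

drive_tool([
  [87, 0, -0.31, 0, 0, 0, 0.014],
  [87, 0, -0.62, 0, 0, 0, 0.028],
  [87, 0, -0.95, 0, 0, 0, 0.043],
])

```text
time_s: 2.0
position: [0.4492, -0.0848, 0.1814]
tcp_rot: [[0.998, -0.067, -0.0], [-0.067, -0.998, 0.0], [-0.0, -0.0, -1.0]]
force: [-0.0, 0.3, 0.5]
opening: 0.998
grasp_force: 0.0
```

drive_tool([
  [87, -0.02, -0.3, 0, 0, 0, 0.014],
  [87, -0.04, -0.6, 0, 0, 0, 0.028],
  [87, -0.06, -0.9, 0, 0, 0, 0.043],
])

```text
time_s: 2.3
position: [0.4489, 0.0237, 0.1815]
tcp_rot: [[0.991, -0.13, -0.0], [-0.13, -0.991, 0.0], [-0.0, -0.0, -1.0]]
force: [-0.1, 0.2, 0.3]
opening: 1.001
grasp_force: 0.0
```

```bash
python3 - <<'E'
from h import *
plan([(87,454.7,281.4,180,-15.3),(87,454.7,281.4,80,-15.3,2),(87,454.7,281.4,7,-15.3,2)],35)
E
```

```text
now [448.9  23.7 181.5] yaw -7.49 t 2.3
[[87, -0.026, -0.237, 0.001, -0.0, 0.0, 0.01], [87, -0.051, -0.475, 0.003, -0.0, 0.0, 0.02], [87, -0.077, -0.712, 0.004, -0.0, 0.0, 0.03]]
[[87, -0.036, -0.236, 0.001, -0.0, 0.0, 0.01], [87, -0.073, -0.471, 0.003, -0.0, 0.0, 0.02], [87, -0.109, -0.707, 0.004, -0.0, 0.0, 0.03]]
[[87, -0.047, -0.234, 0.002, 0.0, 0.0, 0.01], [87, -0.095, -0.468, 0.003, 0.0, 0.0, 0.021], [87, -0.142, -0.702, 0.005, 0.0, 0.0, 0.031]]
[[87, 0.0, -0.0, 0.278, 0.0, 0.0, -0.0], [87, 0.001, -0.0, 0.555, 0.0, 0.0, -0.0], [87, 0.001, -0.0, 0.833, 0.0, 0.0, -0.0], [87, 0.001, -0.0, 0.833, 0.0, 0.0, -0.0], [87, 0.001, -0.0, 0.833, 0.0, 0.0, -0.0]]
[[87, -0.0, -0.0, 0.203, 0.0, 0.0, -0.0], [87, -0.0, -0.0, 0.405, 0.0, 0.0, -0.0], [87, -0.0, -0.0, 0.608, 0.0, 0.0, -0.0], [87, -0.0, -0.0, 0.608, 0.0, 0.0, -0.0], [87, -0.0, -0.0, 0.608, 0.0, 0.0, -0.0]]
```

drive_tool([
  [87, -0.03, -0.24, 0, 0, 0, 0.01],
  [87, -0.05, -0.475, 0, 0, 0, 0.02],
  [87, -0.077, -0.712, 0, 0, 0, 0.03],
])

```text
time_s: 2.6
position: [0.4509, 0.1094, 0.1815]
tcp_rot: [[0.985, -0.174, -0.0], [-0.174, -0.985, -0.0], [-0.0, 0.0, -1.0]]
force: [0.4, -0.2, -0.0]
opening: 1.0
grasp_force: 0.0
```

drive_tool([
  [87, -0.04, -0.24, 0, 0, 0, 0.01],
  [87, -0.07, -0.47, 0, 0, 0, 0.02],
  [87, -0.109, -0.707, 0, 0, 0, 0.03],
])

```text
time_s: 2.9
position: [0.4528, 0.1951, 0.1814]
tcp_rot: [[0.976, -0.218, -0.001], [-0.218, -0.976, -0.0], [-0.001, 0.0, -1.0]]
force: [-0.4, -0.8, -0.5]
opening: 1.002
grasp_force: 0.0
```

drive_tool([
  [87, -0.05, -0.23, 0, 0, 0, 0.01],
  [87, -0.1, -0.47, 0, 0, 0, 0.02],
  [87, -0.142, -0.702, 0.01, 0, 0, 0.031],
  [87, -0.142, -0.702, 0.01, 0, 0, 0.031],
])

```text
time_s: 3.3
position: [0.4547, 0.2827, 0.1801]
tcp_rot: [[0.966, -0.26, 0.0], [-0.26, -0.966, 0.001], [0.0, -0.001, -1.0]]
force: [-0.7, -0.6, -0.9]
opening: 0.999
grasp_force: 0.0
```

drive_tool([
  [87, 0, 0, 0.28, 0, 0, 0],
  [87, 0, 0, 0.55, 0, 0, 0],
  [87, 0, 0, 0.83, 0, 0, 0],
  [87, 0, 0, 0.83, 0, 0, 0],
])

```text
time_s: 3.7
position: [0.451, 0.2776, 0.077]
tcp_rot: [[0.965, -0.263, -0.01], [-0.263, -0.965, -0.004], [-0.009, 0.006, -1.0]]
force: [0.0, 0.7, -0.4]
opening: 0.996
grasp_force: 0.0
```

```bash
python3 - <<'E'
from h import *
plan([(87,454.7,281.4,7,-15.3,2)],20)
c=optics.capture("scene"); cv2.imwrite("pics/s1.png",cv2.resize(c["color"][90:210,180:340],None,fx=5,fy=5))
E
```

```text
now [451.  277.6  77. ] yaw -15.28 t 3.7
[[87, 0.007, -0.01, 0.146, 0.001, 0.002, 0.0], [87, 0.014, -0.021, 0.292, 0.002, 0.003, 0.0], [87, 0.02, -0.032, 0.437, 0.003, 0.005, 0.0], [87, 0.027, -0.042, 0.583, 0.004, 0.006, 0.0], [87, 0.027, -0.042, 0.583, 0.004, 0.006, 0.0], [87, 0.027, -0.042, 0.583, 0.004, 0.006, 0.0]]
```

View pics/s1.png

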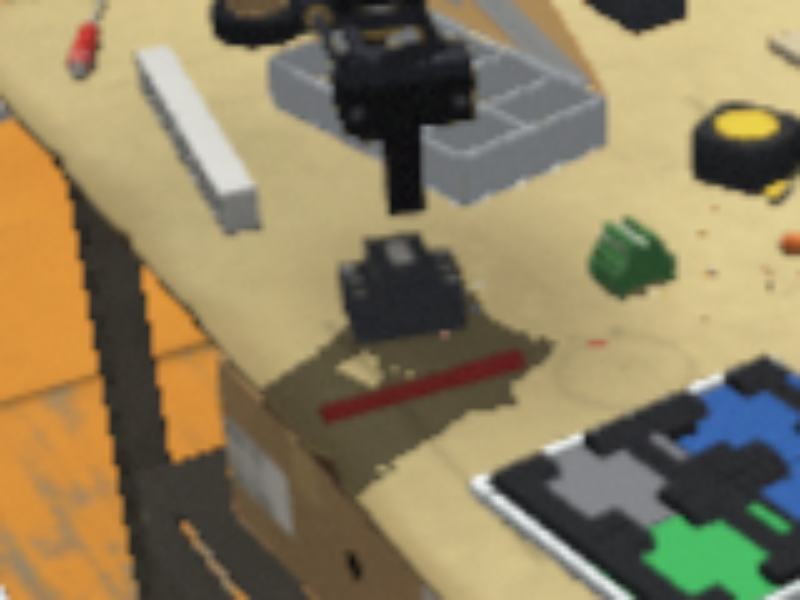

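The crop shows the gripper above the contactor at (400,290), with the green strip at (630,255) and the carrier at lower right. The pose was still settling when it was read, so I'll read it again before descending.

```bash
python3 - <<'E'
from h import *
optics.capture("top");optics.capture("top")
plan([(87,454.7,281.4,7,-15.3,2)],20)
E
```

```text
now [455.7 279.7  81.8] yaw -15.27 t 3.85
[[87, -0.003, -0.003, 0.156, -0.0, -0.0, 0.0], [87, -0.006, -0.006, 0.312, -0.0, -0.0, 0.0], [87, -0.009, -0.008, 0.467, -0.0, -0.001, 0.0], [87, -0.012, -0.011, 0.623, -0.0, -0.001, 0.0], [87, -0.012, -0.011, 0.623, -0.0, -0.001, 0.0], [87, -0.012, -0.011, 0.623, -0.0, -0.001, 0.0]]
```

drive_tool([
  [87, 0, 0, 0.15, 0, 0, 0],
  [87, 0, 0, 0.3, 0, 0, 0],
  [87, 0, 0, 0.45, 0, 0, 0],
  [87, 0, 0, 0.55, 0, 0, 0],
  [87, 0, 0, 0.6, 0, 0, 0],
  [87, 0, 0, 0.6, 0, 0, 0],
  [87, 0, 0, 0.6, 0, 0, 0],
  [87, 0, 0, 0.6, 0, 0, 0],
])

```text
time_s: 4.65
position: [0.4555, 0.2801, 0.0097]
tcp_rot: [[0.965, -0.263, 0.002], [-0.263, -0.965, 0.001], [0.001, -0.001, -1.0]]
force: [-0.2, 0.3, -0.7]
opening: 0.998
grasp_force: 0.0
```

drive_tool([
  [46, 0, 0, 0, 0, 0, 0],
  [40, 0, 0, 0, 0, 0, 0],
  [40, 0, 0, 0, 0, 0, 0],
  [40, 0, 0, 0, 0, 0, 0],
  [40, 0, 0, 0, 0, 0, 0],
  [40, 0, 0, 0, 0, 0, 0],
  [40, 0, 0, 0, 0, 0, 0],
  [40, 0, 0, 0, 0, 0, 0],
])

```text
time_s: 5.45
position: [0.455, 0.28, 0.0089]
tcp_rot: [[0.965, -0.263, 0.0], [-0.263, -0.965, 0.0], [0.0, -0.0, -1.0]]
force: [0.2, 0.5, 0.0]
opening: 0.525
grasp_force: 30.0
```

```bash
python3 - <<'E'
from h import *
plan([(40,454.7,281.4,110,-15.3,2),(40,574.5,150,110,-5),(40,574.5,-30.6,110,6.8,3)],25)
E
```

```text
now [455.  280.    8.9] yaw -15.25 t 5.45
[[40, -0.001, -0.002, -0.169, -0.0, -0.0, 0.0], [40, -0.002, -0.004, -0.337, -0.0, -0.0, 0.0], [40, -0.003, -0.007, -0.506, -0.0, -0.0, 0.001], [40, -0.004, -0.009, -0.674, -0.0, -0.0, 0.001], [40, -0.005, -0.011, -0.843, -0.0, -0.0, 0.001], [40, -0.005, -0.011, -0.843, -0.0, -0.0, 0.001], [40, -0.005, -0.011, -0.843, -0.0, -0.0, 0.001]]
[[40, 0.156, 0.099, 0.0, -0.0, -0.0, -0.015], [40, 0.313, 0.198, 0.0, -0.0, -0.0, -0.03], [40, 0.47, 0.297, 0.0, -0.0, -0.0, -0.045], [40, 0.626, 0.396, 0.0, -0.0, -0.0, -0.06]]
[[40, 0.147, 0.113, 0.0, -0.0, -0.0, -0.015], [40, 0.294, 0.226, 0.0, -0.0, -0.0, -0.03], [40, 0.441, 0.338, 0.0, -0.0, -0.0, -0.045], [40, 0.588, 0.451, 0.0, -0.0, -0.0, -0.06]]
[[40, 0.016, 0.187, 0.0, -0.0, -0.0, -0.017], [40, 0.033, 0.374, 0.0, -0.0, -0.0, -0.034], [40, 0.05, 0.562, 0.0, -0.0, -0.0, -0.052], [40, 0.066, 0.749, 0.0, -0.0, -0.0, -0.069]]
[[40, -0.003, 0.188, 0.0, -0.0, -0.0, -0.017], [40, -0.006, 0.376, 0.0, -0.0, -0.0, -0.034], [40, -0.009, 0.565, 0.0, -0.0, -0.0, -0.052], [40, -0.012, 0.753, 0.0, -0.0, -0.0, -0.069], [40, -0.012, 0.753, 0.0, -0.0, -0.0, -0.069], [40, -0.012, 0.753, 0.0, -0.0, -0.0, -0.069], [40, -0.012, 0.753, 0.0, -0.0, -0.0, -0.069]]
```

drive_tool([
  [40, 0, 0, -0.1, 0, 0, 0],
  [40, 0, 0, -0.3, 0, 0, 0],
  [40, 0, 0, -0.5, 0, 0, 0],
  [40, 0, 0, -0.7, 0, 0, 0],
  [40, 0, 0, -0.8, 0, 0, 0],
  [40, 0, 0, -0.84, 0, 0, 0],
  [40, 0, 0, -0.84, 0, 0, 0],
])

```text
time_s: 6.15
position: [0.4548, 0.2799, 0.1101]
tcp_rot: [[0.965, -0.263, 0.001], [-0.263, -0.965, 0.0], [0.001, -0.0, -1.0]]
force: [-0.8, 0.4, -0.9]
opening: 0.527
grasp_force: 30.0
```

```bash
python3 - <<'E'
from h import *
s=read_state(); print(s["opening"],s["grasp_force"],s["force"],s["position"])
c=optics.capture("scene"); cv2.imwrite("pics/s2.png",cv2.resize(c["color"][90:190,200:320],(720,600)))
E
```

```text
0.5270194213777153 29.99974876642227 [-0.77528355  0.35088727 -0.88488926] [0.4548335  0.27987022 0.11006045]
```

View pics/s2.png

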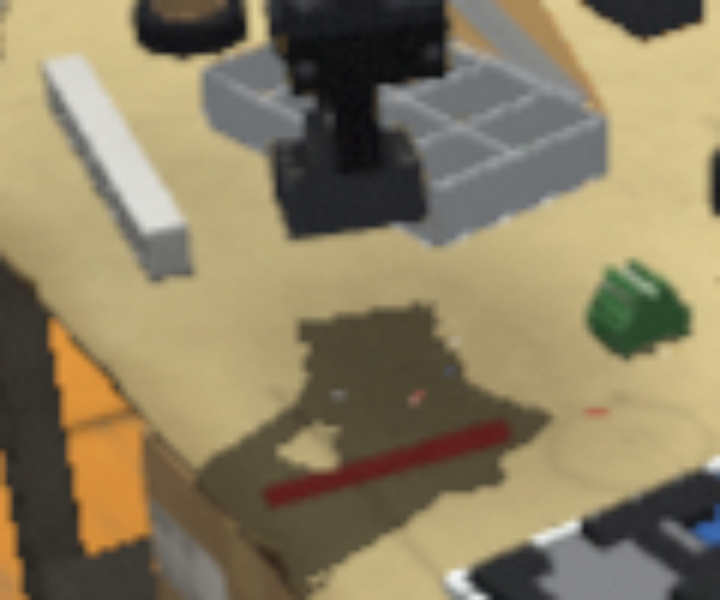

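The contactor is held upright, clear of the bench, at (350,190) in the crop. Now I carry it to its nest.

drive_tool([
  [40, 0.1, 0.06, 0, 0, 0, -0.01],
  [40, 0.26, 0.17, 0, 0, 0, -0.025],
  [40, 0.45, 0.28, 0, 0, 0, -0.043],
  [40, 0.626, 0.396, 0, 0, 0, -0.06],
])

```text
time_s: 6.6
position: [0.5145, 0.2135, 0.1081]
tcp_rot: [[0.985, -0.174, -0.003], [-0.174, -0.985, -0.001], [-0.003, 0.001, -1.0]]
force: [0.1, 1.1, -1.1]
opening: 0.526
grasp_force: 30.0
```

drive_tool([
  [40, 0.147, 0.113, 0, 0, 0, -0.015],
  [40, 0.294, 0.226, 0, 0, 0, -0.03],
  [40, 0.441, 0.338, 0, 0, 0, -0.045],
  [40, 0.588, 0.451, 0, 0, 0, -0.06],
])

```text
time_s: 7.0
position: [0.5741, 0.1477, 0.1078]
tcp_rot: [[0.996, -0.085, -0.004], [-0.085, -0.996, -0.0], [-0.004, 0.001, -1.0]]
force: [-0.4, 0.6, -1.0]
opening: 0.524
grasp_force: 30.0
```

drive_tool([
  [40, 0.016, 0.187, 0, 0, 0, -0.017],
  [40, 0.033, 0.374, 0, 0, 0, -0.034],
  [40, 0.05, 0.562, 0, 0, 0, -0.052],
  [40, 0.066, 0.749, 0, 0, 0, -0.069],
])

```text
time_s: 7.4
position: [0.5737, 0.0576, 0.1078]
tcp_rot: [[1.0, 0.018, -0.004], [0.018, -1.0, 0.0], [-0.004, -0.0, -1.0]]
force: [0.4, 0.2, -0.7]
opening: 0.528
grasp_force: 30.0
```

drive_tool([
  [40, 0, 0.188, 0, 0, 0, -0.017],
  [40, 0, 0.376, 0, 0, 0, -0.034],
  [40, -0.01, 0.565, 0, 0, 0, -0.052],
  [40, -0.012, 0.7, 0, 0, 0, -0.064],
  [40, -0.012, 0.753, 0, 0, 0, -0.069],
  [40, -0.012, 0.753, 0, 0, 0, -0.069],
  [40, -0.012, 0.753, 0, 0, 0, -0.069],
  [40, -0.012, 0.753, 0, 0, 0, -0.069],
])

```text
time_s: 8.2
position: [0.5747, -0.0309, 0.1093]
tcp_rot: [[0.993, 0.121, -0.001], [0.121, -0.993, 0.0], [-0.001, -0.001, -1.0]]
force: [0.5, -0.8, -1.8]
opening: 0.523
grasp_force: 30.0
```

```bash
python3 - <<'E'
from h import *
plan([(40,574.5,-30.6,17,6.8,2)],20)
E
```

```text
now [574.7 -30.9 109.3] yaw 6.97 t 8.2
[[40, -0.0, -0.001, 0.154, -0.0, 0.0, 0.0], [40, -0.0, -0.001, 0.308, -0.0, 0.0, 0.001], [40, -0.001, -0.002, 0.461, -0.0, 0.001, 0.001], [40, -0.001, -0.002, 0.615, -0.0, 0.001, 0.002], [40, -0.001, -0.003, 0.769, -0.0, 0.001, 0.002], [40, -0.001, -0.003, 0.769, -0.0, 0.001, 0.002], [40, -0.001, -0.003, 0.769, -0.0, 0.001, 0.002]]
```

drive_tool([
  [40, 0, 0, 0.15, 0, 0, 0],
  [40, 0, 0, 0.3, 0, 0, 0],
  [40, 0, 0, 0.45, 0, 0, 0],
  [40, 0, 0, 0.58, 0, 0, 0],
  [40, 0, 0, 0.68, 0, 0, 0],
  [40, 0, 0, 0.73, 0, 0, 0],
  [40, 0, 0, 0.75, 0, 0, 0],
  [40, 0, 0, 0.75, 0, 0, 0],
])

```text
time_s: 9.0
position: [0.5753, -0.0318, 0.0197]
tcp_rot: [[0.993, 0.121, 0.0], [0.121, -0.993, -0.0], [0.0, 0.0, -1.0]]
force: [0.1, -0.0, -1.4]
opening: 0.525
grasp_force: 30.0
```

drive_tool([
  [40, 0, 0, 0.01, 0, 0, 0],
  [40, 0, 0, 0.015, 0, 0, 0],
  [40, 0, 0, 0.02, 0, 0, 0],
  [40, 0, 0, 0.02, 0, 0, 0],
])

```text
time_s: 9.4
position: [0.5752, -0.0321, 0.0175]
tcp_rot: [[0.993, 0.12, 0.0], [0.12, -0.993, -0.0], [0.0, 0.0, -1.0]]
force: [0.4, 0.3, -1.3]
opening: 0.525
grasp_force: 30.0
```

drive_tool([
  [40, 0, 0, 0.006, 0, 0, 0],
  [40, 0, 0, 0.012, 0, 0, 0],
  [40, 0, 0, 0.012, 0, 0, 0],
  [40, 0, 0, 0.012, 0, 0, 0],
])

```text
time_s: 9.8
position: [0.5753, -0.0321, 0.0168]
tcp_rot: [[0.993, 0.12, 0.001], [0.12, -0.993, -0.0], [0.001, 0.0, -1.0]]
force: [-1.9, 0.9, 6.4]
opening: 0.526
grasp_force: 30.0
```

drive_tool([
  [50, 0, 0, 0, 0, 0, 0],
  [55, 0, 0, 0, 0, 0, 0],
  [60, 0, 0, 0, 0, 0, 0],
  [64, 0, 0, 0, 0, 0, 0],
  [64, 0, 0, 0, 0, 0, 0],
])

```text
time_s: 10.3
position: [0.575, -0.032, 0.0157]
tcp_rot: [[0.993, 0.121, -0.0], [0.121, -0.993, 0.0], [-0.0, -0.0, -1.0]]
force: [-0.0, 0.3, 0.5]
opening: 0.722
grasp_force: 0.0
```

drive_tool([
  [64, 0, 0, -0.1, 0, 0, 0],
  [64, 0, 0, -0.3, 0, 0, 0],
  [64, 0, 0, -0.5, 0, 0, 0],
  [64, 0, 0, -0.7, 0, 0, 0],
  [64, 0, 0, -0.9, 0, 0, 0],
  [64, 0, 0, -0.95, 0, 0, 0],
  [64, 0, 0, -0.95, 0, 0, 0],
])

```text
time_s: 11.0
position: [0.5759, -0.0321, 0.1312]
tcp_rot: [[0.993, 0.121, 0.003], [0.121, -0.993, -0.001], [0.003, 0.001, -1.0]]
force: [-0.3, -0.4, -0.1]
opening: 0.733
grasp_force: 0.0
```

```bash
python3 - <<'E'
from h import *
plan([(64,573.3,-302.6,130,-39.5,4),(64,573.3,-302.6,4,-39.5,3)],30)
E
```

```text
now [575.9 -32.1 131.2] yaw 6.93 t 11.0
[[64, -0.024, 0.186, 0.001, -0.0, -0.0, 0.045], [64, -0.049, 0.372, 0.002, -0.0, -0.0, 0.09], [64, -0.074, 0.559, 0.003, -0.0, -0.001, 0.135], [64, -0.098, 0.745, 0.004, -0.0, -0.001, 0.18]]
[[64, 0.026, 0.186, 0.001, 0.0, -0.0, 0.045], [64, 0.052, 0.372, 0.002, 0.0, -0.0, 0.09], [64, 0.079, 0.558, 0.003, 0.0, -0.001, 0.135], [64, 0.105, 0.744, 0.004, 0.0, -0.001, 0.18]]
[[64, 0.075, 0.172, 0.001, 0.0, -0.0, 0.045], [64, 0.15, 0.344, 0.002, 0.0, -0.0, 0.09], [64, 0.224, 0.517, 0.003, 0.0, -0.0, 0.135], [64, 0.299, 0.689, 0.004, 0.0, -0.0, 0.18], [64, 0.299, 0.689, 0.004, 0.0, -0.0, 0.18], [64, 0.299, 0.689, 0.004, 0.0, -0.0, 0.18], [64, 0.299, 0.689, 0.004, 0.0, -0.0, 0.18], [64, 0.299, 0.689, 0.004, 0.0, -0.0, 0.18]]
[[64, -0.0, -0.0, 0.175, 0.0, -0.0, 0.0], [64, -0.0, -0.0, 0.35, 0.0, -0.0, 0.0], [64, -0.0, -0.0, 0.525, 0.0, -0.0, 0.0]]
[[64, -0.0, -0.0, 0.175, 0.0, -0.0, 0.0], [64, -0.0, -0.0, 0.35, 0.0, -0.0, 0.0], [64, -0.0, -0.0, 0.525, 0.0, -0.0, 0.0], [64, -0.0, -0.0, 0.525, 0.0, -0.0, 0.0], [64, -0.0, -0.0, 0.525, 0.0, -0.0, 0.0], [64, -0.0, -0.0, 0.525, 0.0, -0.0, 0.0]]
```

drive_tool([
  [64, -0.02, 0.19, 0, 0, 0, 0.045],
  [64, -0.05, 0.37, 0, 0, 0, 0.09],
  [64, -0.07, 0.56, 0, 0, 0, 0.135],
  [64, -0.098, 0.745, 0, 0, 0, 0.18],
])

```text
time_s: 11.4
position: [0.5731, -0.1225, 0.1281]
tcp_rot: [[0.988, -0.151, -0.003], [-0.151, -0.988, 0.001], [-0.003, -0.001, -1.0]]
force: [-0.1, -0.6, 0.8]
opening: 0.736
grasp_force: 0.0
```

drive_tool([
  [64, 0.03, 0.19, 0, 0, 0, 0.045],
  [64, 0.05, 0.37, 0, 0, 0, 0.09],
  [64, 0.08, 0.56, 0, 0, 0, 0.135],
  [64, 0.105, 0.744, 0, 0, 0, 0.18],
])

```text
time_s: 11.8
position: [0.5722, -0.2127, 0.128]
tcp_rot: [[0.912, -0.41, -0.003], [-0.41, -0.912, 0.002], [-0.003, -0.0, -1.0]]
force: [0.4, -0.4, -0.1]
opening: 0.736
grasp_force: 0.0
```

drive_tool([
  [64, 0.075, 0.17, 0, 0, 0, 0.045],
  [64, 0.15, 0.34, 0, 0, 0, 0.09],
  [64, 0.22, 0.52, 0, 0, 0, 0.135],
  [64, 0.28, 0.65, 0, 0, 0, 0.17],
  [64, 0.299, 0.689, 0, 0, 0, 0.18],
  [64, 0.299, 0.689, 0, 0, 0, 0.18],
  [64, 0.299, 0.689, 0, 0, 0, 0.18],
  [64, 0.299, 0.689, 0, 0, 0, 0.18],
])

```text
time_s: 12.6
position: [0.5722, -0.301, 0.1294]
tcp_rot: [[0.773, -0.635, -0.001], [-0.635, -0.773, 0.001], [-0.001, -0.0, -1.0]]
force: [-0.1, 0.1, 0.0]
opening: 0.735
grasp_force: 0.0
```

drive_tool([
  [64, 0, 0, 0.15, 0, 0, 0],
  [64, 0, 0, 0.3, 0, 0, 0],
  [64, 0, 0, 0.45, 0, 0, 0],
  [64, 0, 0, 0.55, 0, 0, 0],
  [64, 0, 0, 0.6, 0, 0, 0],
  [64, 0, 0, 0.6, 0, 0, 0],
  [64, 0, 0, 0.6, 0, 0, 0],
  [64, 0, 0, 0.6, 0, 0, 0],
])

```text
time_s: 13.4
position: [0.5732, -0.3029, 0.0588]
tcp_rot: [[0.772, -0.636, 0.002], [-0.636, -0.772, -0.001], [0.002, -0.0, -1.0]]
force: [-0.5, -0.3, 0.8]
opening: 0.735
grasp_force: 0.0
```

```bash
python3 - <<'E'
from h import *
plan([(64,573.3,-302.6,4,-39.5,3)],20)
a=optics.capture("top"); b=optics.capture("scene"); np.savez("top1.npz",**a); np.savez("scene1.npz",**b)
t=[cv2.resize(a["color"][140:240,240:340],(390,390)),cv2.resize(b["color"][200:275,370:445],(390,390))]
cv2.imwrite("pics/m3.png",np.hstack(t))
E
```

```text
now [ 573.2 -302.9   58.8] yaw -39.48 t 13.4
[[64, -0.001, -0.001, 0.152, -0.0, -0.0, 0.0], [64, -0.001, -0.002, 0.305, -0.0, -0.001, 0.0], [64, -0.002, -0.003, 0.457, -0.0, -0.001, 0.0], [64, -0.002, -0.003, 0.457, -0.0, -0.001, 0.0], [64, -0.002, -0.003, 0.457, -0.0, -0.001, 0.0], [64, -0.002, -0.003, 0.457, -0.0, -0.001, 0.0]]
```

View pics/m3.png

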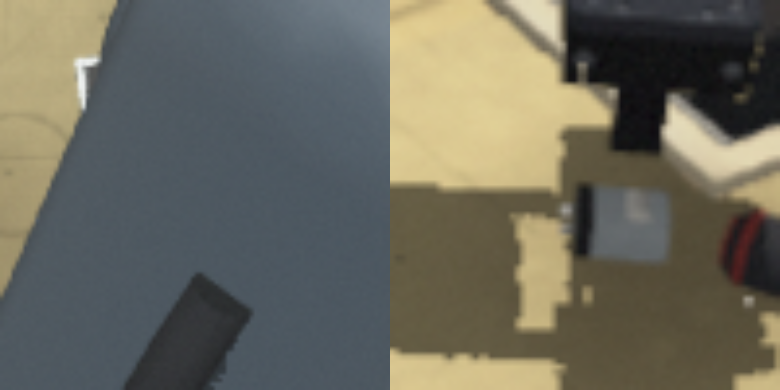

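In the left half the arm hides the carrier. In the right half the gripper is above the relay at (625,225), with the screwdriver clear to its right. Descending.

drive_tool([
  [64, 0, 0, 0.12, 0, 0, 0],
  [64, 0, 0, 0.24, 0, 0, 0],
  [64, 0, 0, 0.34, 0, 0, 0],
  [64, 0, 0, 0.41, 0, 0, 0],
  [64, 0, 0, 0.45, 0, 0, 0],
  [64, 0, 0, 0.45, 0, 0, 0],
  [64, 0, 0, 0.45, 0, 0, 0],
])

```text
time_s: 14.2
position: [0.5727, -0.3026, 0.0038]
tcp_rot: [[0.772, -0.636, 0.0], [-0.636, -0.772, -0.0], [0.0, -0.0, -1.0]]
force: [0.1, -0.3, -0.1]
opening: 0.734
grasp_force: 0.0
```

drive_tool([
  [50, 0, 0, 0, 0, 0, 0],
  [36, 0, 0, 0, 0, 0, 0],
  [22, 0, 0, 0, 0, 0, 0],
  [20, 0, 0, 0, 0, 0, 0],
  [20, 0, 0, 0, 0, 0, 0],
  [20, 0, 0, 0, 0, 0, 0],
  [20, 0, 0, 0, 0, 0, 0],
  [20, 0, 0, 0, 0, 0, 0],
])

```text
time_s: 15.0
position: [0.5725, -0.3024, 0.0038]
tcp_rot: [[0.772, -0.636, -0.0], [-0.636, -0.772, 0.0], [-0.0, -0.0, -1.0]]
force: [0.5, -0.2, -0.9]
opening: 0.236
grasp_force: 0.0
```

drive_tool([
  [20, 0, 0, -0.1, 0, 0, 0],
  [20, 0, 0, -0.3, 0, 0, 0],
  [20, 0, 0, -0.5, 0, 0, 0],
  [20, 0, 0, -0.7, 0, 0, 0],
  [20, 0, 0, -0.8, 0, 0, 0],
  [20, 0, 0, -0.84, 0, 0, 0],
  [20, 0, 0, -0.84, 0, 0, 0],
  [20, 0, 0, -0.84, 0, 0, 0],
])

```text
time_s: 15.8
position: [0.5718, -0.3019, 0.1036]
tcp_rot: [[0.772, -0.636, -0.002], [-0.636, -0.772, 0.001], [-0.002, 0.0, -1.0]]
force: [0.4, 0.7, -0.2]
opening: 0.227
grasp_force: 0.0
```

```bash
python3 - <<'E'
from h import *
b=optics.capture("scene"); cv2.imwrite("pics/m4.png",cv2.resize(b["color"][160:260,360:460],(500,500)))
plan([(20,573.3,-302.6,140,-39.5),(20,575,-190,140,-20),(20,564,56.8,140,6.8,4)],25)
E
```

```text
now [ 571.6 -301.8  103.3] yaw -39.49 t 15.85
[[20, 0.007, -0.002, -0.153, 0.0, 0.001, 0.0], [20, 0.014, -0.004, -0.306, 0.0, 0.002, 0.0]]
[[20, -0.117, -0.147, 0.0, 0.0, -0.0, -0.045], [20, -0.234, -0.293, 0.0, 0.0, -0.0, -0.091], [20, -0.352, -0.44, 0.0, 0.0, -0.0, -0.136], [20, -0.469, -0.586, 0.0, 0.0, -0.0, -0.182], [20, -0.586, -0.733, 0.0, 0.0, -0.0, -0.227]]
[[20, -0.079, -0.19, -0.0, 0.0, -0.0, -0.031], [20, -0.158, -0.38, -0.0, 0.0, -0.0, -0.062], [20, -0.236, -0.571, -0.0, 0.0, -0.0, -0.094], [20, -0.315, -0.761, -0.0, 0.0, -0.0, -0.125], [20, -0.394, -0.951, -0.0, 0.0, -0.0, -0.156]]
[[20, -0.033, -0.203, -0.0, 0.0, -0.0, -0.031], [20, -0.066, -0.406, -0.0, 0.0, -0.0, -0.062], [20, -0.098, -0.61, -0.001, 0.0, -0.0, -0.094], [20, -0.131, -0.813, -0.001, 0.0, -0.0, -0.125], [20, -0.164, -1.016, -0.001, 0.0, -0.0, -0.156], [20, -0.164, -1.016, -0.001, 0.0, -0.0, -0.156], [20, -0.164, -1.016, -0.001, 0.0, -0.0, -0.156], [20, -0.164, -1.016, -0.001, 0.0, -0.0, -0.156], [20, -0.164, -1.016, -0.001, 0.0, -0.0, -0.156]]
```

View pics/m4.png

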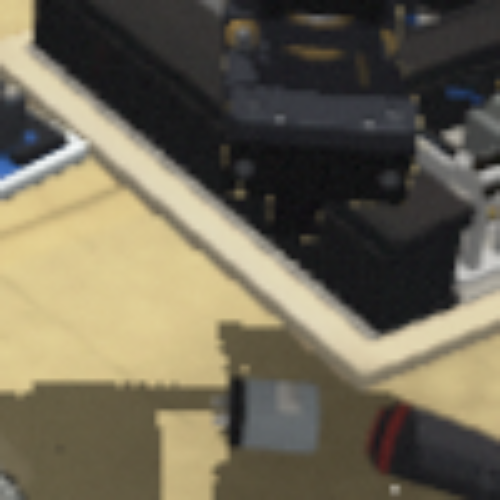

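The jaws shut to 20 mm without touching the relay, which has not moved at (275,415) in the crop. The contactor was also gripped at its 46 mm top, not the 50 mm body. So the fingertips seem to be higher than the reported TCP, and I'll check that against the depth image.

```bash
python3 - <<'E'
from h import *
s=read_state(); print(s["position"],s["tcp_rot"][:,2],s["joint_positions"].round(2))
b=load("scene1")
for nm,c,ref in(("at z.059, jaw64",b,(.5732,-.3029)),("now jaw20",optics.capture("scene"),s["position"][:2])):
    P,ok=cloud(c)
    d=np.hypot(P[...,0]-ref[0],P[...,1]-ref[1])
    m=ok&(d<.07)&(P[...,2]>.04)&(P[...,2]<.3); z=P[...,2][m]; print(nm,np.percentile(z,[0,.5,1,2,5]).round(4))
    zz=P[m]; 
    for lo in np.arange(.05,.2,.01):
        q=zz[(zz[:,2]>=lo)&(zz[:,2]<lo+.01)]
        if len(q)>3: print(lo.round(2),len(q),q.min(0).round(3)[:2],q.max(0).round(3)[:2])
E
```

```text
[ 0.57164197 -0.30181569  0.10331721] [-0.00211411  0.00162128 -0.99999645] [-37.72  38.11  83.31  -0.    58.73  91.77]
at z.059, jaw64 [0.0859 0.0884 0.0909 0.0964 0.1125]
0.08 16 [ 0.539 -0.34 ] [ 0.554 -0.323]
0.09 35 [ 0.537 -0.341] [ 0.555 -0.325]
0.1 38 [ 0.539 -0.34 ] [ 0.555 -0.324]
0.11 28 [ 0.537 -0.342] [ 0.552 -0.328]
0.12 9 [ 0.536 -0.34 ] [ 0.588 -0.265]
0.13 43 [ 0.587 -0.283] [ 0.605 -0.26 ]
0.14 19 [ 0.588 -0.28 ] [ 0.604 -0.266]
0.16 26 [ 0.508 -0.32 ] [ 0.627 -0.248]
0.17 161 [ 0.507 -0.355] [ 0.637 -0.234]
0.18 46 [ 0.519 -0.348] [ 0.584 -0.237]
0.19 252 [ 0.512 -0.368] [ 0.59 -0.24]
0.2 119 [ 0.542 -0.332] [ 0.584 -0.25 ]
now jaw20 [0.1281 0.1319 0.1337 0.137  0.1462]
0.13 35 [ 0.551 -0.323] [ 0.569 -0.288]
0.14 36 [ 0.55  -0.324] [ 0.568 -0.305]
0.15 6 [ 0.551 -0.323] [ 0.565 -0.31 ]
0.2 24 [ 0.515 -0.312] [ 0.61  -0.265]
```

The depth data puts the fingertips about 25 mm above the reported TCP z; horizontally they agree. I'll go to a reported z of about -20 for the relay, slowly and watching the force.

drive_tool([
  [64, 0.01, 0, 0.1, 0, 0, 0],
  [64, 0.014, 0, 0.25, 0, 0, 0],
  [64, 0.014, 0, 0.4, 0, 0, 0],
  [64, 0.014, 0, 0.55, 0, 0, 0],
  [64, 0.014, 0, 0.68, 0, 0, 0],
  [64, 0.014, 0, 0.78, 0, 0, 0],
  [64, 0.014, 0, 0.83, 0, 0, 0],
  [64, 0.014, 0, 0.83, 0, 0, 0],
])

```text
time_s: 16.7
position: [0.5732, -0.3031, 0.0038]
tcp_rot: [[0.772, -0.636, -0.002], [-0.636, -0.772, 0.001], [-0.002, 0.0, -1.0]]
force: [0.5, 0.6, 0.0]
opening: 0.723
grasp_force: 0.0
```

drive_tool([
  [64, 0, 0, 0.03, 0, 0, 0],
  [64, 0, 0, 0.06, 0, 0, 0],
  [64, 0, 0, 0.09, 0, 0, 0],
  [64, 0, 0, 0.12, 0, 0, 0],
  [64, 0, 0, 0.15, 0, 0, 0],
  [64, 0, 0, 0.17, 0, 0, 0],
  [64, 0, 0, 0.18, 0, 0, 0],
  [64, 0, 0, 0.18, 0, 0, 0],
])

```text
time_s: 17.5
position: [0.5737, -0.3034, -0.0168]
tcp_rot: [[0.772, -0.636, -0.0], [-0.636, -0.772, 0.0], [-0.0, -0.0, -1.0]]
force: [1.0, 0.0, 0.3]
opening: 0.734
grasp_force: 0.0
```

drive_tool([
  [52, 0, 0, 0, 0, 0, 0],
  [42, 0, 0, 0, 0, 0, 0],
  [32, 0, 0, 0, 0, 0, 0],
  [22, 0, 0, 0, 0, 0, 0],
  [20, 0, 0, 0, 0, 0, 0],
  [20, 0, 0, 0, 0, 0, 0],
  [20, 0, 0, 0, 0, 0, 0],
  [20, 0, 0, 0, 0, 0, 0],
])

```text
time_s: 18.3
position: [0.5738, -0.3035, -0.0165]
tcp_rot: [[0.772, -0.636, 0.0], [-0.636, -0.772, -0.0], [0.0, 0.0, -1.0]]
force: [-0.0, 0.9, 0.2]
opening: 0.329
grasp_force: 30.0
```

drive_tool([
  [20, 0, 0, -0.08, 0, 0, 0],
  [20, 0, 0, -0.25, 0, 0, 0],
  [20, 0, 0, -0.45, 0, 0, 0],
  [20, 0, 0, -0.65, 0, 0, 0],
  [20, 0, 0, -0.82, 0, 0, 0],
  [20, 0, 0, -0.95, 0, 0, 0],
  [20, 0, 0, -1, 0, 0, 0],
  [20, 0, 0, -1, 0, 0, 0],
])

```text
time_s: 19.1
position: [0.5743, -0.3039, 0.1048]
tcp_rot: [[0.772, -0.636, 0.002], [-0.636, -0.772, -0.001], [0.002, -0.0, -1.0]]
force: [0.7, 0.1, -0.7]
opening: 0.322
grasp_force: 30.0
```

```bash
python3 - <<'E'
from h import *
plan([(20,575,-190,103,-20),(20,564,56.8,103,6.8,4)],28)
E
```

```text
now [ 574.3 -303.9  104.8] yaw -39.49 t 19.1
[[20, -0.12, -0.147, 0.003, 0.0, -0.0, -0.045], [20, -0.24, -0.294, 0.005, 0.0, -0.001, -0.091], [20, -0.36, -0.442, 0.008, 0.0, -0.001, -0.136], [20, -0.48, -0.589, 0.01, 0.0, -0.002, -0.182], [20, -0.6, -0.736, 0.013, 0.0, -0.002, -0.227]]
[[20, -0.079, -0.19, 0.0, 0.0, 0.0, -0.031], [20, -0.158, -0.38, 0.0, 0.0, 0.0, -0.062], [20, -0.236, -0.571, 0.0, 0.0, 0.0, -0.094], [20, -0.315, -0.761, 0.0, 0.0, 0.0, -0.125], [20, -0.394, -0.951, 0.0, 0.0, 0.0, -0.156]]
[[20, -0.033, -0.203, 0.0, -0.0, 0.0, -0.031], [20, -0.065, -0.406, 0.0, -0.0, 0.0, -0.062], [20, -0.098, -0.61, 0.0, -0.0, 0.0, -0.094], [20, -0.13, -0.813, 0.0, -0.0, 0.0, -0.125], [20, -0.163, -1.016, 0.0, -0.0, 0.0, -0.156], [20, -0.163, -1.016, 0.0, -0.0, 0.0, -0.156], [20, -0.163, -1.016, 0.0, -0.0, 0.0, -0.156], [20, -0.163, -1.016, 0.0, -0.0, 0.0, -0.156], [20, -0.163, -1.016, 0.0, -0.0, 0.0, -0.156]]
```

drive_tool([
  [20, -0.09, -0.11, 0, 0, 0, -0.035],
  [20, -0.22, -0.27, 0, 0, 0, -0.08],
  [20, -0.36, -0.44, 0, 0, 0, -0.135],
  [20, -0.48, -0.59, 0, 0, 0, -0.182],
  [20, -0.6, -0.736, 0, 0, 0, -0.227],
])

```text
time_s: 19.6
position: [0.5734, -0.1881, 0.1021]
tcp_rot: [[0.941, -0.339, -0.002], [-0.339, -0.941, 0.001], [-0.003, -0.0, -1.0]]
force: [-0.2, 0.2, -0.2]
opening: 0.323
grasp_force: 30.0
```

drive_tool([
  [20, -0.08, -0.19, 0, 0, 0, -0.031],
  [20, -0.16, -0.38, 0, 0, 0, -0.062],
  [20, -0.24, -0.57, 0, 0, 0, -0.094],
  [20, -0.32, -0.76, 0, 0, 0, -0.125],
  [20, -0.394, -0.951, 0, 0, 0, -0.156],
])

```text
time_s: 20.1
position: [0.5678, -0.0649, 0.1022]
tcp_rot: [[0.994, -0.113, -0.003], [-0.113, -0.994, 0.001], [-0.003, -0.001, -1.0]]
force: [0.9, -0.2, -0.3]
opening: 0.324
grasp_force: 30.0
```

drive_tool([
  [20, -0.03, -0.2, 0, 0, 0, -0.031],
  [20, -0.065, -0.41, 0, 0, 0, -0.062],
  [20, -0.1, -0.61, 0, 0, 0, -0.094],
  [20, -0.13, -0.8, 0, 0, 0, -0.125],
  [20, -0.15, -0.93, 0, 0, 0, -0.15],
  [20, -0.16, -0.99, 0, 0, 0, -0.156],
  [20, -0.163, -1, 0, 0, 0, -0.156],
  [20, -0.163, -1, 0, 0, 0, -0.156],
])

```text
time_s: 20.9
position: [0.5633, 0.0548, 0.1032]
tcp_rot: [[0.993, 0.119, -0.0], [0.119, -0.993, -0.0], [-0.0, 0.0, -1.0]]
force: [-0.1, -0.2, -0.1]
opening: 0.32
grasp_force: 30.0
```

```bash
python3 - <<'E'
from h import *
optics.capture("top"); plan([(20,564,56.8,-6,6.8,2)],20)
b=optics.capture("scene"); np.savez("scene2.npz",**b); cv2.imwrite("pics/m5.png",cv2.resize(b["color"][120:220,250:400],(750,500)))
E
```

```text
now [563.4  54.5 103.3] yaw 6.78 t 20.95
[[20, 0.001, -0.003, 0.152, 0.0, 0.0, -0.0], [20, 0.002, -0.006, 0.304, 0.0, 0.0, -0.0], [20, 0.004, -0.009, 0.456, 0.0, 0.0, -0.0], [20, 0.005, -0.012, 0.607, 0.0, 0.0, -0.0], [20, 0.006, -0.015, 0.759, 0.0, 0.0, -0.0], [20, 0.007, -0.018, 0.911, 0.0, 0.0, -0.0], [20, 0.007, -0.018, 0.911, 0.0, 0.0, -0.0], [20, 0.007, -0.018, 0.911, 0.0, 0.0, -0.0]]
```

View pics/m5.png

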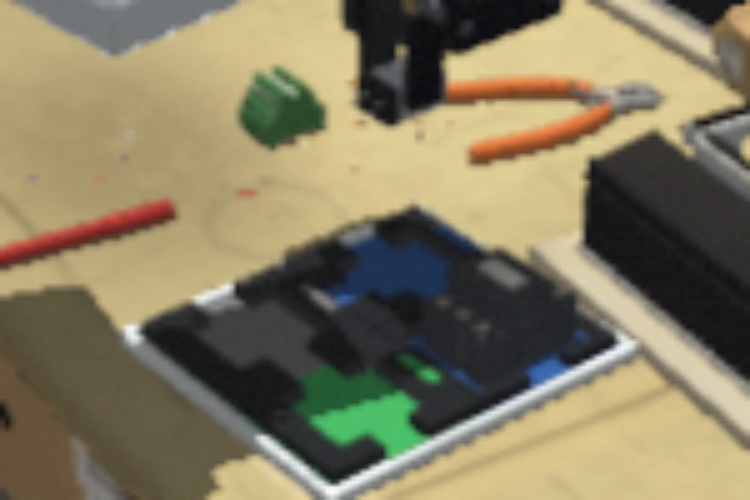

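The contactor is in its nest at (510,320) in the crop. The relay is held above its nest, at (395,90). Lowering it.

drive_tool([
  [20, 0, -0.01, 0.15, 0, 0, 0],
  [20, 0.005, -0.015, 0.3, 0, 0, 0],
  [20, 0.005, -0.015, 0.45, 0, 0, 0],
  [20, 0.005, -0.015, 0.6, 0, 0, 0],
  [20, 0.005, -0.015, 0.74, 0, 0, 0],
  [20, 0.005, -0.015, 0.84, 0, 0, 0],
  [20, 0.005, -0.015, 0.9, 0, 0, 0],
  [20, 0.005, -0.015, 0.9, 0, 0, 0],
])

```text
time_s: 21.8
position: [0.5631, 0.0568, -0.0054]
tcp_rot: [[0.993, 0.118, -0.002], [0.118, -0.993, 0.0], [-0.002, -0.0, -1.0]]
force: [-0.5, 0.0, 0.1]
opening: 0.319
grasp_force: 30.0
```

drive_tool([
  [20, 0, 0, 0.006, 0, 0, 0],
  [20, 0, 0, 0.012, 0, 0, 0],
  [20, 0, 0, 0.018, 0, 0, 0],
  [20, 0, 0, 0.018, 0, 0, 0],
])

```text
time_s: 22.2
position: [0.5639, 0.0572, -0.0063]
tcp_rot: [[0.993, 0.119, 0.001], [0.119, -0.993, -0.0], [0.001, 0.0, -1.0]]
force: [0.4, -0.2, -0.7]
opening: 0.324
grasp_force: 30.0
```

drive_tool([
  [20, 0, 0, 0.006, 0, 0, 0],
  [20, 0, 0, 0.012, 0, 0, 0],
  [20, 0, 0, 0.018, 0, 0, 0],
  [20, 0, 0, 0.018, 0, 0, 0],
])

```text
time_s: 22.6
position: [0.5637, 0.0572, -0.0086]
tcp_rot: [[0.993, 0.119, 0.0], [0.119, -0.993, -0.0], [0.0, 0.0, -1.0]]
force: [0.1, -0.2, 3.3]
opening: 0.322
grasp_force: 30.0
```

Contact with the floor at the expected height. Release and lift.

drive_tool([
  [30, 0, 0, 0, 0, 0, 0],
  [34, 0, 0, 0, 0, 0, 0],
  [38, 0, 0, 0, 0, 0, 0],
  [42, 0, 0, 0, 0, 0, 0],
  [42, 0, 0, 0, 0, 0, 0],
])

```text
time_s: 23.1
position: [0.5636, 0.0572, -0.009]
tcp_rot: [[0.993, 0.119, -0.0], [0.119, -0.993, 0.0], [-0.0, -0.0, -1.0]]
force: [-0.3, -0.0, 0.2]
opening: 0.475
grasp_force: 0.0
```

drive_tool([
  [42, 0, 0, -0.1, 0, 0, 0],
  [42, 0, 0, -0.3, 0, 0, 0],
  [42, 0, 0, -0.5, 0, 0, 0],
  [42, 0, 0, -0.7, 0, 0, 0],
  [42, 0, 0, -0.88, 0, 0, 0],
  [42, 0, 0, -0.95, 0, 0, 0],
  [42, 0, 0, -0.95, 0, 0, 0],
])

```text
time_s: 23.8
position: [0.5647, 0.0571, 0.1068]
tcp_rot: [[0.993, 0.119, 0.004], [0.119, -0.993, -0.0], [0.004, 0.001, -1.0]]
force: [0.1, 0.5, -0.0]
opening: 0.481
grasp_force: 0.0
```

```bash
python3 - <<'E'
from h import *
optics.capture("top"); plan([(64,598.5,248.5,100,4.3,3),(64,598.5,248.5,-18,4.3,3)],28)
E
```

```text
now [563.7  57.1 105.6] yaw 6.84 t 23.85
[[64, 0.06, -0.194, 0.006, 0.0, -0.0, 0.004], [64, 0.12, -0.387, 0.012, 0.0, -0.0, 0.008], [64, 0.179, -0.58, 0.017, 0.0, -0.0, 0.011], [64, 0.239, -0.774, 0.023, 0.0, -0.0, 0.015]]
[[64, 0.055, -0.195, 0.006, 0.0, -0.0, 0.004], [64, 0.11, -0.39, 0.012, 0.0, -0.0, 0.008], [64, 0.166, -0.585, 0.018, 0.0, -0.001, 0.011], [64, 0.221, -0.78, 0.024, 0.0, -0.001, 0.015], [64, 0.221, -0.78, 0.024, 0.0, -0.001, 0.015], [64, 0.221, -0.78, 0.024, 0.0, -0.001, 0.015], [64, 0.221, -0.78, 0.024, 0.0, -0.001, 0.015]]
[[64, 0.0, -0.0, 0.164, 0.0, 0.0, -0.0], [64, 0.0, -0.0, 0.327, 0.0, 0.0, -0.0], [64, 0.0, -0.0, 0.491, 0.0, 0.0, -0.0]]
[[64, 0.0, -0.0, 0.164, 0.0, 0.0, -0.0], [64, 0.001, -0.0, 0.328, 0.0, 0.0, -0.0], [64, 0.001, -0.0, 0.492, 0.0, 0.0, -0.0], [64, 0.001, -0.0, 0.492, 0.0, 0.0, -0.0], [64, 0.001, -0.0, 0.492, 0.0, 0.0, -0.0], [64, 0.001, -0.0, 0.492, 0.0, 0.0, -0.0]]
```

drive_tool([
  [64, 0.06, -0.19, 0, 0, 0, 0.004],
  [64, 0.12, -0.39, 0, 0, 0, 0.008],
  [64, 0.18, -0.58, 0, 0, 0, 0.011],
  [64, 0.24, -0.774, 0, 0, 0, 0.015],
])

```text
time_s: 24.25
position: [0.5801, 0.1534, 0.1033]
tcp_rot: [[0.995, 0.096, -0.003], [0.096, -0.995, -0.0], [-0.003, -0.0, -1.0]]
force: [-0.1, -0.8, -0.2]
opening: 0.706
grasp_force: 0.0
```

drive_tool([
  [64, 0.055, -0.195, 0, 0, 0, 0.004],
  [64, 0.11, -0.39, 0, 0, 0, 0.008],
  [64, 0.166, -0.585, 0, 0, 0, 0.011],
  [64, 0.21, -0.73, 0, 0, 0, 0.015],
  [64, 0.221, -0.78, 0, 0, 0, 0.015],
  [64, 0.221, -0.78, 0, 0, 0, 0.015],
  [64, 0.221, -0.78, 0, 0, 0, 0.015],
])

```text
time_s: 24.95
position: [0.5978, 0.2476, 0.1042]
tcp_rot: [[0.997, 0.074, -0.002], [0.074, -0.997, -0.001], [-0.002, 0.001, -1.0]]
force: [-0.4, -0.1, -0.2]
opening: 0.737
grasp_force: 0.0
```

drive_tool([
  [64, 0, 0, 0.15, 0, 0, 0],
  [64, 0, 0, 0.3, 0, 0, 0],
  [64, 0, 0, 0.42, 0, 0, 0],
  [64, 0, 0, 0.5, 0, 0, 0],
  [64, 0, 0, 0.5, 0, 0, 0],
  [64, 0, 0, 0.5, 0, 0, 0],
])

```text
time_s: 25.55
position: [0.5988, 0.2483, 0.0452]
tcp_rot: [[0.997, 0.074, 0.0], [0.074, -0.997, 0.0], [0.0, -0.0, -1.0]]
force: [-0.8, 0.1, -0.1]
opening: 0.734
grasp_force: 0.0
```

```bash
python3 - <<'E'
from h import *
optics.capture("scene"); plan([(64,598.5,248.5,-17,4.3,3)],15)
a=optics.capture("top"); np.savez("top3.npz",**a); cv2.imwrite("pics/m6.png",cv2.resize(a["color"][130:250,180:345],(770,560)))
E
```

```text
now [599.1 248.5  45.7] yaw 4.25 t 25.6
[[64, -0.001, -0.0, 0.104, -0.0, -0.0, -0.0], [64, -0.002, -0.0, 0.209, -0.0, -0.0, -0.0], [64, -0.004, -0.0, 0.313, -0.0, -0.001, -0.001], [64, -0.005, -0.0, 0.418, -0.0, -0.001, -0.001], [64, -0.006, -0.0, 0.522, -0.0, -0.001, -0.001], [64, -0.006, -0.0, 0.522, -0.0, -0.001, -0.001], [64, -0.006, -0.0, 0.522, -0.0, -0.001, -0.001], [64, -0.006, -0.0, 0.522, -0.0, -0.001, -0.001]]
```

View pics/m6.png

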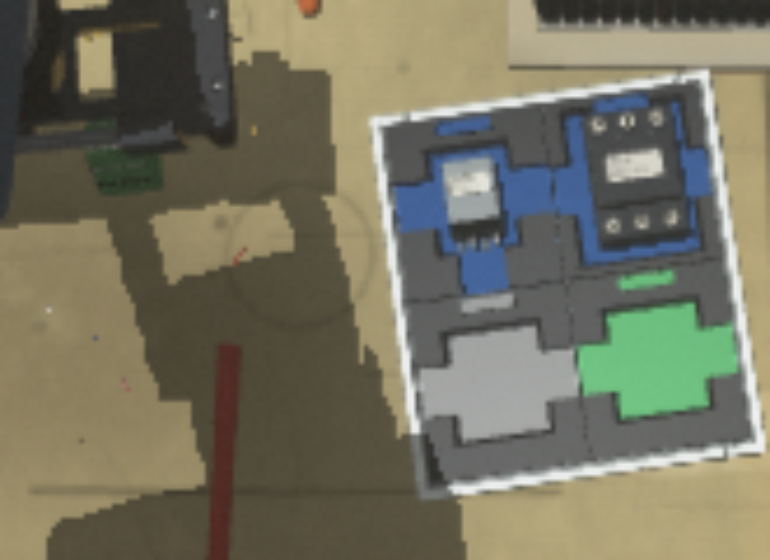

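The top crop shows the contactor seated at (635,170) and the relay at (472,200) with its pins towards the slot. The gripper is over the green strip at (125,170).

drive_tool([
  [64, 0, 0, 0.12, 0, 0, 0],
  [64, 0, 0, 0.24, 0, 0, 0],
  [64, 0, 0, 0.35, 0, 0, 0],
  [64, 0, 0, 0.43, 0, 0, 0],
  [64, 0, 0, 0.49, 0, 0, 0],
  [64, 0, 0, 0.52, 0, 0, 0],
  [64, 0, 0, 0.52, 0, 0, 0],
  [64, 0, 0, 0.52, 0, 0, 0],
])

```text
time_s: 26.45
position: [0.5989, 0.2486, -0.017]
tcp_rot: [[0.997, 0.074, 0.001], [0.074, -0.997, 0.0], [0.001, -0.0, -1.0]]
force: [-1.0, -0.7, 0.4]
opening: 0.738
grasp_force: 0.0
```

drive_tool([
  [54, 0, 0, 0, 0, 0, 0],
  [44, 0, 0, 0, 0, 0, 0],
  [34, 0, 0, 0, 0, 0, 0],
  [26, 0, 0, 0, 0, 0, 0],
  [26, 0, 0, 0, 0, 0, 0],
  [26, 0, 0, 0, 0, 0, 0],
  [26, 0, 0, 0, 0, 0, 0],
  [26, 0, 0, 0, 0, 0, 0],
])

```text
time_s: 27.25
position: [0.5986, 0.2485, -0.0171]
tcp_rot: [[0.997, 0.074, 0.0], [0.074, -0.997, 0.0], [0.0, -0.0, -1.0]]
force: [-0.4, 0.2, 1.0]
opening: 0.391
grasp_force: 30.0
```

drive_tool([
  [26, 0, 0, -0.08, 0, 0, 0],
  [26, 0, 0, -0.25, 0, 0, 0],
  [26, 0, 0, -0.45, 0, 0, 0],
  [26, 0, 0, -0.65, 0, 0, 0],
  [26, 0, 0, -0.82, 0, 0, 0],
  [26, 0, 0, -0.95, 0, 0, 0],
  [26, 0, 0, -1, 0, 0, 0],
  [26, 0, 0, -1, 0, 0, 0],
])

```text
time_s: 28.05
position: [0.5991, 0.2487, 0.1039]
tcp_rot: [[0.997, 0.074, 0.002], [0.074, -0.997, 0.001], [0.002, -0.0, -1.0]]
force: [-0.8, 0.5, -0.8]
opening: 0.391
grasp_force: 30.0
```

```bash
python3 - <<'E'
from h import *
optics.capture("scene"); plan([(26,475.3,-42.5,103,6.8,4)],25)
E
```

```text
now [598.4 248.5 102.8] yaw 4.25 t 28.1
[[26, -0.08, 0.156, -0.0, -0.0, -0.0, -0.002], [26, -0.16, 0.312, -0.0, -0.0, -0.0, -0.004], [26, -0.241, 0.469, -0.001, -0.0, -0.0, -0.006], [26, -0.321, 0.625, -0.001, -0.0, -0.0, -0.008], [26, -0.401, 0.781, -0.001, -0.0, -0.0, -0.01]]
[[26, -0.082, 0.155, -0.0, -0.0, -0.0, -0.002], [26, -0.165, 0.31, -0.0, -0.0, -0.0, -0.004], [26, -0.247, 0.465, -0.0, -0.0, -0.0, -0.006], [26, -0.33, 0.62, -0.0, -0.0, -0.0, -0.008], [26, -0.412, 0.775, -0.0, -0.0, -0.0, -0.01]]
[[26, -0.085, 0.154, -0.0, -0.0, -0.0, -0.002], [26, -0.17, 0.307, -0.0, -0.0, -0.0, -0.004], [26, -0.254, 0.461, -0.001, -0.0, -0.0, -0.006], [26, -0.339, 0.614, -0.001, -0.0, -0.0, -0.008], [26, -0.424, 0.768, -0.001, -0.0, -0.0, -0.01], [26, -0.424, 0.768, -0.001, -0.0, -0.0, -0.01], [26, -0.424, 0.768, -0.001, -0.0, -0.0, -0.01], [26, -0.424, 0.768, -0.001, -0.0, -0.0, -0.01], [26, -0.424, 0.768, -0.001, -0.0, -0.0, -0.01]]
```

Gripped at 34 mm. Carry it to the green nest; the floor should come at a reported z of -9.

drive_tool([
  [26, -0.06, 0.11, 0, 0, 0, -0.001],
  [26, -0.15, 0.29, 0, 0, 0, -0.004],
  [26, -0.24, 0.46, 0, 0, 0, -0.006],
  [26, -0.32, 0.62, 0, 0, 0, -0.008],
  [26, -0.4, 0.78, 0, 0, 0, -0.01],
])

```text
time_s: 28.6
position: [0.5555, 0.1499, 0.1015]
tcp_rot: [[0.996, 0.089, -0.003], [0.089, -0.996, -0.001], [-0.003, 0.0, -1.0]]
force: [0.0, 0.1, -1.2]
opening: 0.389
grasp_force: 30.0
```

drive_tool([
  [26, -0.08, 0.155, 0, 0, 0, -0.002],
  [26, -0.165, 0.31, 0, 0, 0, -0.004],
  [26, -0.25, 0.465, 0, 0, 0, -0.006],
  [26, -0.33, 0.62, 0, 0, 0, -0.008],
  [26, -0.412, 0.775, 0, 0, 0, -0.01],
])

```text
time_s: 29.1
position: [0.5145, 0.0532, 0.1017]
tcp_rot: [[0.995, 0.104, -0.003], [0.104, -0.995, -0.0], [-0.003, -0.0, -1.0]]
force: [-0.1, -0.7, -0.5]
opening: 0.387
grasp_force: 30.0
```

drive_tool([
  [26, -0.085, 0.154, 0, 0, 0, -0.002],
  [26, -0.17, 0.31, 0, 0, 0, -0.004],
  [26, -0.25, 0.46, 0, 0, 0, -0.006],
  [26, -0.34, 0.614, 0, 0, 0, -0.008],
  [26, -0.4, 0.73, 0, 0, 0, -0.01],
  [26, -0.424, 0.768, 0, 0, 0, -0.01],
  [26, -0.424, 0.768, 0, 0, 0, -0.01],
  [26, -0.424, 0.768, 0, 0, 0, -0.01],
])

```text
time_s: 29.9
position: [0.4753, -0.0421, 0.1024]
tcp_rot: [[0.993, 0.119, -0.001], [0.119, -0.993, 0.0], [-0.001, -0.0, -1.0]]
force: [-1.0, 0.6, -0.9]
opening: 0.389
grasp_force: 30.0
```

```bash
python3 - <<'E'
from h import *
optics.capture("top");optics.capture("top"); plan([(26,475.3,-42.5,-6,6.8,2)],20)
E
```

```text
now [475.7 -41.8 102.6] yaw 6.88 t 30.0
[[26, -0.001, 0.001, 0.151, -0.0, 0.0, 0.0], [26, -0.001, 0.002, 0.302, -0.0, 0.0, 0.0], [26, -0.002, 0.003, 0.452, -0.0, 0.0, 0.0], [26, -0.003, 0.004, 0.603, -0.0, 0.0, 0.001], [26, -0.003, 0.005, 0.754, -0.0, 0.0, 0.001], [26, -0.004, 0.006, 0.905, -0.0, 0.0, 0.001], [26, -0.004, 0.006, 0.905, -0.0, 0.0, 0.001], [26, -0.004, 0.006, 0.905, -0.0, 0.0, 0.001]]
```

drive_tool([
  [26, 0, 0.005, 0.15, 0, 0, 0],
  [26, 0, 0.005, 0.3, 0, 0, 0],
  [26, 0, 0.005, 0.45, 0, 0, 0],
  [26, 0, 0.005, 0.6, 0, 0, 0],
  [26, 0, 0.005, 0.74, 0, 0, 0],
  [26, 0, 0.005, 0.84, 0, 0, 0],
  [26, 0, 0.005, 0.9, 0, 0, 0],
  [26, 0, 0.005, 0.9, 0, 0, 0],
])

```text
time_s: 30.8
position: [0.4754, -0.0426, -0.006]
tcp_rot: [[0.993, 0.12, -0.001], [0.12, -0.993, 0.0], [-0.001, -0.001, -1.0]]
force: [0.7, -0.5, 0.1]
opening: 0.391
grasp_force: 30.0
```

drive_tool([
  [26, 0, 0, 0.005, 0, 0, 0],
  [26, 0, 0, 0.012, 0, 0, 0],
  [26, 0, 0, 0.018, 0, 0, 0],
  [26, 0, 0, 0.018, 0, 0, 0],
  [26, 0, 0, 0.018, 0, 0, 0],
])

```text
time_s: 31.3
position: [0.4759, -0.0431, -0.0072]
tcp_rot: [[0.993, 0.119, 0.001], [0.119, -0.993, -0.0], [0.001, 0.0, -1.0]]
force: [0.2, -1.0, -0.1]
opening: 0.387
grasp_force: 30.0
```

drive_tool([
  [26, 0, 0, 0.006, 0, 0, 0],
  [26, 0, 0, 0.012, 0, 0, 0],
  [26, 0, 0, 0.018, 0, 0, 0],
  [26, 0, 0, 0.018, 0, 0, 0],
])

```text
time_s: 31.7
position: [0.4757, -0.043, -0.0092]
tcp_rot: [[0.993, 0.119, 0.0], [0.119, -0.993, -0.0], [0.0, 0.0, -1.0]]
force: [-1.5, 0.3, 4.9]
opening: 0.39
grasp_force: 30.0
```

drive_tool([
  [36, 0, 0, 0, 0, 0, 0],
  [40, 0, 0, 0, 0, 0, 0],
  [44, 0, 0, 0, 0, 0, 0],
  [48, 0, 0, 0, 0, 0, 0],
  [48, 0, 0, 0, 0, 0, 0],
])

```text
time_s: 32.2
position: [0.4757, -0.0429, -0.0097]
tcp_rot: [[0.993, 0.119, -0.0], [0.119, -0.993, 0.0], [-0.0, -0.0, -1.0]]
force: [-0.1, 0.6, 0.3]
opening: 0.537
grasp_force: 0.0
```

drive_tool([
  [48, 0, 0, -0.1, 0, 0, 0],
  [48, 0, 0, -0.3, 0, 0, 0],
  [48, 0, 0, -0.5, 0, 0, 0],
  [48, 0, 0, -0.7, 0, 0, 0],
  [48, 0, 0, -0.88, 0, 0, 0],
  [48, 0, 0, -0.95, 0, 0, 0],
  [48, 0, 0, -0.95, 0, 0, 0],
])

```text
time_s: 32.9
position: [0.4766, -0.0432, 0.1058]
tcp_rot: [[0.993, 0.119, 0.003], [0.119, -0.993, -0.001], [0.003, 0.001, -1.0]]
force: [0.6, -1.0, -0.6]
opening: 0.552
grasp_force: 0.0
```

```bash
python3 - <<'E'
from h import *
optics.capture("top"); optics.capture("top"); plan([(60,416.4,-290.3,100,-12.5,3),(60,416.4,-290.3,45,-12.5,3)],28)
E
```

```text
now [475.2 -42.8 104.1] yaw 6.83 t 33.0
[[60, -0.061, 0.166, 0.003, -0.0, 0.0, 0.019], [60, -0.122, 0.332, 0.006, -0.0, 0.0, 0.038], [60, -0.183, 0.497, 0.008, -0.0, 0.0, 0.056], [60, -0.244, 0.663, 0.011, -0.0, 0.0, 0.075]]
[[60, -0.042, 0.172, 0.003, -0.0, 0.0, 0.019], [60, -0.084, 0.343, 0.006, -0.0, 0.0, 0.038], [60, -0.126, 0.515, 0.009, -0.0, 0.0, 0.056], [60, -0.168, 0.686, 0.012, -0.0, 0.0, 0.075]]
[[60, -0.022, 0.175, 0.003, -0.0, 0.0, 0.019], [60, -0.045, 0.35, 0.006, -0.0, 0.0, 0.038], [60, -0.068, 0.526, 0.008, -0.0, 0.0, 0.056], [60, -0.09, 0.701, 0.011, -0.0, 0.0, 0.075], [60, -0.09, 0.701, 0.011, -0.0, 0.0, 0.075], [60, -0.09, 0.701, 0.011, -0.0, 0.0, 0.075], [60, -0.09, 0.701, 0.011, -0.0, 0.0, 0.075]]
[[60, 0.0, 0.0, 0.229, -0.0, 0.0, -0.0], [60, 0.0, 0.0, 0.458, -0.0, 0.0, -0.0], [60, 0.0, 0.0, 0.458, -0.0, 0.0, -0.0], [60, 0.0, 0.0, 0.458, -0.0, 0.0, -0.0], [60, 0.0, 0.0, 0.458, -0.0, 0.0, -0.0]]
```

drive_tool([
  [60, -0.06, 0.17, 0, 0, 0, 0.019],
  [60, -0.12, 0.33, 0, 0, 0, 0.038],
  [60, -0.18, 0.5, 0, 0, 0, 0.056],
  [60, -0.244, 0.663, 0, 0, 0, 0.075],
])

```text
time_s: 33.4
position: [0.455, -0.1257, 0.103]
tcp_rot: [[1.0, 0.006, -0.003], [0.006, -1.0, 0.001], [-0.003, -0.001, -1.0]]
force: [0.9, -0.8, 0.0]
opening: 0.687
grasp_force: 0.0
```

drive_tool([
  [60, -0.04, 0.17, 0, 0, 0, 0.019],
  [60, -0.08, 0.34, 0, 0, 0, 0.038],
  [60, -0.13, 0.515, 0, 0, 0, 0.056],
  [60, -0.168, 0.686, 0, 0, 0, 0.075],
])

```text
time_s: 33.8
position: [0.4352, -0.208, 0.1029]
tcp_rot: [[0.994, -0.107, -0.003], [-0.107, -0.994, 0.002], [-0.003, -0.002, -1.0]]
force: [-0.2, 0.4, 0.3]
opening: 0.688
grasp_force: 0.0
```

drive_tool([
  [60, -0.02, 0.175, 0, 0, 0, 0.019],
  [60, -0.045, 0.35, 0, 0, 0, 0.038],
  [60, -0.07, 0.525, 0, 0, 0, 0.056],
  [60, -0.085, 0.66, 0, 0, 0, 0.07],
  [60, -0.09, 0.701, 0, 0, 0, 0.075],
  [60, -0.09, 0.701, 0, 0, 0, 0.075],
])

```text
time_s: 34.4
position: [0.4166, -0.2905, 0.1037]
tcp_rot: [[0.976, -0.218, -0.001], [-0.218, -0.976, 0.001], [-0.001, -0.001, -1.0]]
force: [-0.4, 0.2, 0.2]
opening: 0.687
grasp_force: 0.0
```

drive_tool([
  [60, 0, 0, 0.15, 0, 0, 0],
  [60, 0, 0, 0.3, 0, 0, 0],
  [60, 0, 0, 0.42, 0, 0, 0],
  [60, 0, 0, 0.48, 0, 0, 0],
  [60, 0, 0, 0.48, 0, 0, 0],
  [60, 0, 0, 0.48, 0, 0, 0],
])

```text
time_s: 35.0
position: [0.4172, -0.29, 0.047]
tcp_rot: [[0.976, -0.216, 0.0], [-0.216, -0.976, 0.0], [0.0, -0.0, -1.0]]
force: [-0.2, 0.1, -0.3]
opening: 0.689
grasp_force: 0.0
```

```bash
python3 - <<'E'
from h import *
optics.capture("top"); plan([(60,416.4,-290.3,-17,-12.5,3)],15)
a=optics.capture("scene"); cv2.imwrite("pics/m7.png",cv2.resize(a["color"][150:350,250:450],(600,600)))
E
```

```text
now [ 417.3 -290.4   47.3] yaw -12.47 t 35.05
[[60, -0.002, 0.0, 0.107, 0.0, -0.0, 0.0], [60, -0.003, 0.0, 0.214, 0.0, -0.0, 0.0], [60, -0.005, 0.001, 0.322, 0.0, -0.001, 0.0], [60, -0.006, 0.001, 0.429, 0.0, -0.001, 0.0], [60, -0.008, 0.001, 0.536, 0.0, -0.001, 0.0], [60, -0.008, 0.001, 0.536, 0.0, -0.001, 0.0], [60, -0.008, 0.001, 0.536, 0.0, -0.001, 0.0], [60, -0.008, 0.001, 0.536, 0.0, -0.001, 0.0]]
```

View pics/m7.png

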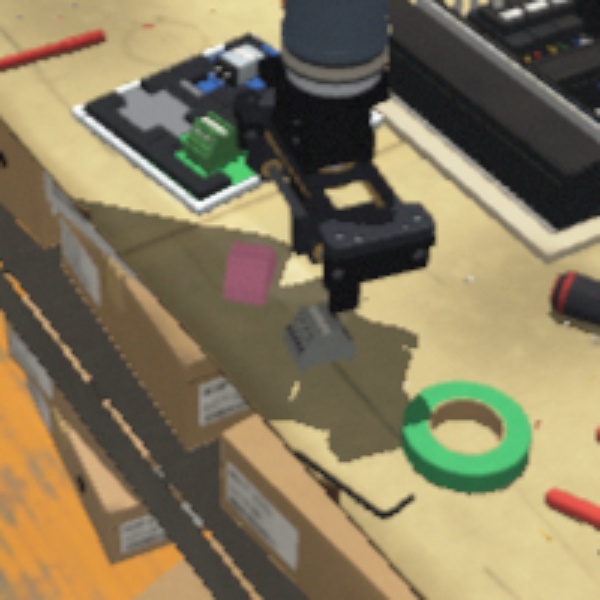

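The green strip sits in its nest at (212,140). The gripper is over the grey strip at (318,338), and the pink one at (250,272) is clear.

drive_tool([
  [60, 0, 0, 0.12, 0, 0, 0],
  [60, 0, 0, 0.24, 0, 0, 0],
  [60, 0, 0, 0.35, 0, 0, 0],
  [60, 0, 0, 0.44, 0, 0, 0],
  [60, 0, 0, 0.5, 0, 0, 0],
  [60, 0, 0, 0.535, 0, 0, 0],
  [60, 0, 0, 0.535, 0, 0, 0],
  [60, 0, 0, 0.535, 0, 0, 0],
])

```text
time_s: 35.9
position: [0.4171, -0.2906, -0.0172]
tcp_rot: [[0.976, -0.216, 0.0], [-0.216, -0.976, -0.0], [0.0, 0.0, -1.0]]
force: [0.1, -0.2, 0.2]
opening: 0.691
grasp_force: 0.0
```

drive_tool([
  [50, 0, 0, 0, 0, 0, 0],
  [42, 0, 0, 0, 0, 0, 0],
  [34, 0, 0, 0, 0, 0, 0],
  [26, 0, 0, 0, 0, 0, 0],
  [26, 0, 0, 0, 0, 0, 0],
  [26, 0, 0, 0, 0, 0, 0],
  [26, 0, 0, 0, 0, 0, 0],
  [26, 0, 0, 0, 0, 0, 0],
])

```text
time_s: 36.7
position: [0.417, -0.2905, -0.0173]
tcp_rot: [[0.976, -0.217, 0.0], [-0.217, -0.976, -0.0], [0.0, 0.0, -1.0]]
force: [0.1, 0.2, 2.8]
opening: 0.388
grasp_force: 30.0
```

drive_tool([
  [26, 0, 0, -0.08, 0, 0, 0],
  [26, 0, 0, -0.25, 0, 0, 0],
  [26, 0, 0, -0.45, 0, 0, 0],
  [26, 0, 0, -0.65, 0, 0, 0],
  [26, 0, 0, -0.82, 0, 0, 0],
  [26, 0, 0, -0.95, 0, 0, 0],
  [26, 0, 0, -1, 0, 0, 0],
  [26, 0, 0, -1, 0, 0, 0],
])

```text
time_s: 37.5
position: [0.4172, -0.2907, 0.1035]
tcp_rot: [[0.976, -0.216, 0.001], [-0.216, -0.976, -0.001], [0.002, 0.001, -1.0]]
force: [-0.6, -0.6, -0.2]
opening: 0.39
grasp_force: 30.0
```

```bash
python3 - <<'E'
from h import *
optics.capture("scene"); optics.capture("scene"); plan([(26,464.8,45.5,103,6.8,4)],25)
E
```

```text
now [ 416.5 -290.   102.1] yaw -12.5 t 37.6
[[26, -0.014, -0.188, -0.0, -0.0, 0.0, -0.015], [26, -0.028, -0.376, -0.001, -0.0, 0.0, -0.03], [26, -0.043, -0.563, -0.001, -0.0, 0.0, -0.045], [26, -0.057, -0.751, -0.002, -0.0, 0.0, -0.06], [26, -0.071, -0.939, -0.002, -0.0, 0.0, -0.075]]
[[26, 0.007, -0.188, -0.0, -0.0, 0.0, -0.015], [26, 0.014, -0.376, -0.001, -0.0, 0.0, -0.03], [26, 0.021, -0.565, -0.001, -0.0, 0.0, -0.045], [26, 0.028, -0.753, -0.002, -0.0, 0.0, -0.06], [26, 0.035, -0.941, -0.002, -0.0, 0.0, -0.075]]
[[26, 0.028, -0.186, -0.0, -0.0, 0.0, -0.015], [26, 0.056, -0.372, -0.0, -0.0, 0.0, -0.03], [26, 0.085, -0.559, -0.001, -0.001, 0.0, -0.045], [26, 0.113, -0.745, -0.001, -0.001, 0.0, -0.06], [26, 0.141, -0.931, -0.001, -0.001, 0.0, -0.075], [26, 0.141, -0.931, -0.001, -0.001, 0.0, -0.075], [26, 0.141, -0.931, -0.001, -0.001, 0.0, -0.075], [26, 0.141, -0.931, -0.001, -0.001, 0.0, -0.075], [26, 0.141, -0.931, -0.001, -0.001, 0.0, -0.075]]
```

drive_tool([
  [26, -0.01, -0.12, 0, 0, 0, -0.01],
  [26, -0.025, -0.33, 0, 0, 0, -0.026],
  [26, -0.04, -0.55, 0, 0, 0, -0.044],
  [26, -0.057, -0.75, 0, 0, 0, -0.06],
  [26, -0.071, -0.94, 0, 0, 0, -0.075],
])

```text
time_s: 38.1
position: [0.432, -0.1758, 0.1016]
tcp_rot: [[0.995, -0.104, -0.002], [-0.104, -0.995, 0.002], [-0.003, -0.002, -1.0]]
force: [0.0, -0.2, -0.6]
opening: 0.386
grasp_force: 30.0
```

drive_tool([
  [26, 0.007, -0.19, 0, 0, 0, -0.015],
  [26, 0.014, -0.38, 0, 0, 0, -0.03],
  [26, 0.02, -0.565, 0, 0, 0, -0.045],
  [26, 0.03, -0.75, 0, 0, 0, -0.06],
  [26, 0.035, -0.94, 0, 0, 0, -0.075],
])

```text
time_s: 38.6
position: [0.448, -0.0646, 0.1017]
tcp_rot: [[1.0, 0.008, -0.002], [0.008, -1.0, 0.001], [-0.002, -0.001, -1.0]]
force: [-0.5, -0.1, -0.1]
opening: 0.39
grasp_force: 30.0
```

drive_tool([
  [26, 0.03, -0.19, 0, 0, 0, -0.015],
  [26, 0.06, -0.37, 0, 0, 0, -0.03],
  [26, 0.085, -0.56, 0, 0, 0, -0.045],
  [26, 0.113, -0.745, 0, 0, 0, -0.06],
  [26, 0.135, -0.88, 0, 0, 0, -0.07],
  [26, 0.141, -0.93, 0, 0, 0, -0.075],
  [26, 0.141, -0.93, 0, 0, 0, -0.075],
  [26, 0.141, -0.93, 0, 0, 0, -0.075],
])

```text
time_s: 39.4
position: [0.4647, 0.0449, 0.1022]
tcp_rot: [[0.993, 0.119, -0.001], [0.119, -0.993, -0.0], [-0.001, -0.0, -1.0]]
force: [0.1, 0.7, 0.2]
opening: 0.391
grasp_force: 30.0
```

```bash
python3 - <<'E'
from h import *
optics.capture("top");optics.capture("top"); plan([(26,464.8,45.5,-6,6.8,2)],20)
E
```

```text
now [465.   44.4 102.4] yaw 6.78 t 39.5
[[26, -0.0, -0.001, 0.15, -0.0, 0.0, -0.0], [26, -0.0, -0.003, 0.301, -0.0, 0.0, -0.0], [26, -0.0, -0.004, 0.452, -0.0, 0.0, -0.0], [26, -0.001, -0.006, 0.602, -0.0, 0.0, -0.0], [26, -0.001, -0.008, 0.753, -0.0, 0.0, -0.0], [26, -0.001, -0.009, 0.903, -0.0, 0.0, -0.0], [26, -0.001, -0.009, 0.903, -0.0, 0.0, -0.0], [26, -0.001, -0.009, 0.903, -0.0, 0.0, -0.0]]
```

drive_tool([
  [26, 0, -0.01, 0.15, 0, 0, 0],
  [26, 0, -0.01, 0.3, 0, 0, 0],
  [26, 0, -0.01, 0.45, 0, 0, 0],
  [26, 0, -0.01, 0.6, 0, 0, 0],
  [26, 0, -0.01, 0.74, 0, 0, 0],
  [26, 0, -0.01, 0.84, 0, 0, 0],
  [26, 0, -0.01, 0.9, 0, 0, 0],
  [26, 0, -0.01, 0.9, 0, 0, 0],
])

```text
time_s: 40.3
position: [0.4647, 0.0459, -0.0061]
tcp_rot: [[0.993, 0.118, -0.002], [0.118, -0.993, 0.0], [-0.002, -0.0, -1.0]]
force: [0.0, 0.0, -0.2]
opening: 0.391
grasp_force: 30.0
```

drive_tool([
  [26, 0, 0, 0.005, 0, 0, 0],
  [26, 0, 0, 0.012, 0, 0, 0],
  [26, 0, 0, 0.018, 0, 0, 0],
  [26, 0, 0, 0.018, 0, 0, 0],
  [26, 0, 0, 0.018, 0, 0, 0],
])

```text
time_s: 40.8
position: [0.4653, 0.0462, -0.0073]
tcp_rot: [[0.993, 0.119, 0.001], [0.119, -0.993, -0.0], [0.001, 0.0, -1.0]]
force: [1.0, 0.5, 0.0]
opening: 0.387
grasp_force: 30.0
```

drive_tool([
  [26, 0, 0, 0.006, 0, 0, 0],
  [26, 0, 0, 0.012, 0, 0, 0],
  [26, 0, 0, 0.018, 0, 0, 0],
  [26, 0, 0, 0.018, 0, 0, 0],
])

```text
time_s: 41.2
position: [0.4651, 0.0462, -0.0093]
tcp_rot: [[0.993, 0.119, 0.0], [0.119, -0.993, -0.0], [0.0, 0.0, -1.0]]
force: [-0.3, 0.3, 5.3]
opening: 0.387
grasp_force: 30.0
```

Seated with contact force. Release, lift, and back off towards the left for a clear view.

drive_tool([
  [36, 0, 0, 0, 0, 0, 0],
  [40, 0, 0, 0, 0, 0, 0],
  [44, 0, 0, 0, 0, 0, 0],
  [48, 0, 0, 0, 0, 0, 0],
  [48, 0, 0, 0, 0, 0, 0],
])

```text
time_s: 41.7
position: [0.465, 0.0462, -0.0098]
tcp_rot: [[0.993, 0.119, -0.0], [0.119, -0.993, 0.0], [-0.0, -0.0, -1.0]]
force: [0.5, 0.2, 1.4]
opening: 0.541
grasp_force: 0.0
```

drive_tool([
  [48, 0, 0, -0.1, 0, 0, 0],
  [48, 0, 0, -0.3, 0, 0, 0],
  [48, 0, 0, -0.5, 0, 0, 0],
  [48, 0, 0, -0.7, 0, 0, 0],
  [48, 0, 0, -0.88, 0, 0, 0],
  [48, 0, 0, -1, 0, 0, 0],
  [48, 0, 0, -1, 0, 0, 0],
])

```text
time_s: 42.4
position: [0.4666, 0.046, 0.1128]
tcp_rot: [[0.993, 0.119, 0.006], [0.119, -0.993, -0.001], [0.005, 0.001, -1.0]]
force: [0.1, 0.4, -0.3]
opening: 0.55
grasp_force: 0.0
```

drive_tool([
  [48, 0, -0.3, 0, 0, 0, 0],
  [48, 0, -0.6, 0, 0, 0, 0],
  [48, 0, -0.95, 0, 0, 0, 0],
  [48, 0, -0.95, 0, 0, 0, 0],
])

```text
time_s: 42.8
position: [0.4496, 0.163, 0.1098]
tcp_rot: [[0.992, 0.124, -0.002], [0.124, -0.992, 0.001], [-0.002, -0.001, -1.0]]
force: [0.2, -0.9, -0.5]
opening: 0.549
grasp_force: 0.0
```

drive_tool([
  [48, 0, -0.3, 0, 0, 0, 0],
  [48, 0, -0.6, 0, 0, 0, 0],
  [48, 0, -0.95, 0, 0, 0, 0],
  [48, 0, -0.95, 0, 0, 0, 0],
])

```text
time_s: 43.2
position: [0.4374, 0.2757, 0.1099]
tcp_rot: [[0.992, 0.124, 0.0], [0.124, -0.992, 0.001], [0.001, -0.001, -1.0]]
force: [-0.6, 0.2, 0.1]
opening: 0.551
grasp_force: 0.0
```

```bash
python3 - <<'E'
from h import *
for i in range(6): optics.capture("scene")
a=optics.capture("top"); P,ok=cloud(a); np.savez("top9.npz",**a)
cv2.imwrite("pics/m9.png",cv2.resize(a["color"][140:245,240:345],(600,600)))
th=np.radians(6.8); u=np.array([np.cos(th),np.sin(th)]); v=np.array([-u[1],u[0]]); C=np.array([.5196,.0072])
q=np.stack([(P[...,:2]-C)@u,(P[...,:2]-C)@v],-1)*1000
for n,(x,y),zt in(("relay",(50,44),.030),("contactor",(50,-44),.056),("grey",(-50,44),.044),("green",(-50,-44),.044)):
    m=ok&(abs(q[...,0]-x)<48)&(abs(q[...,1]-y)<42)&(P[...,2]>.019)
    z=P[...,2][m]; r=cv2.minAreaRect(q[m].astype(np.float32)); print(n,"off",np.round(np.array(r[0])-(x,y),1),"size",np.round(r[1],1),"ang",round(r[2],1),"top z",np.percentile(z,95).round(4),"expect",zt)
print(read_state()["force"],read_state()["time_s"])
E
```

```text
relay off [ 0.2 -0.3] size [82.1 89.3] ang 89.9 top z 0.0318 expect 0.03
contactor off [-5.4  0.2] size [82.5 81.8] ang 88.2 top z 0.0569 expect 0.056
grey off [-0.1  0.5] size [80.8 95.1] ang 90.0 top z 0.0445 expect 0.044
green off [-2.1  3.9] size [90.  75.1] ang 1.1 top z 0.0448 expect 0.044
[0.7479115  0.8278163  0.23409726] 43.55
```

View pics/m9.png

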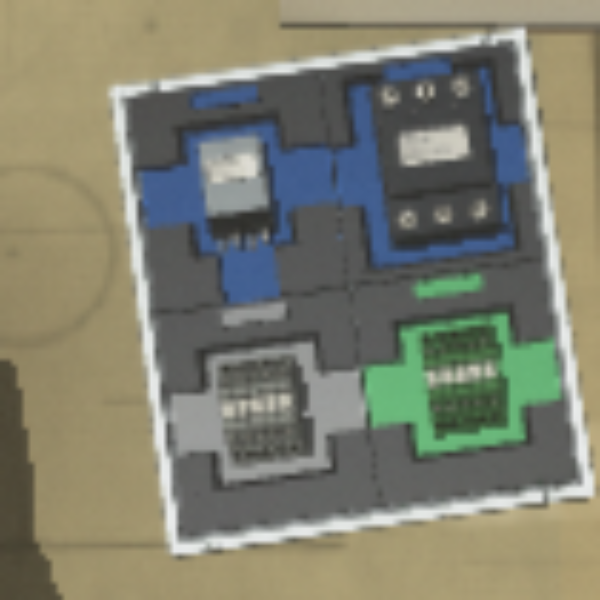

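All four parts look seated: relay (235,190), contactor (438,160), grey (262,408) and green (467,380). A tighter check of positions and levels before handing in.

```bash
python3 - <<'E'
from h import *
a=load("top9"); P,ok=cloud(a)
th=np.radians(6.8); u=np.array([np.cos(th),np.sin(th)]); v=np.array([-u[1],u[0]]); C=np.array([.5196,.0072])
q=np.stack([(P[...,:2]-C)@u,(P[...,:2]-C)@v],-1)*1000
for n,(x,y),zt in(("relay",(50,44),.030),("contactor",(50,-44),.056),("grey",(-50,44),.044),("green",(-50,-44),.044)):
    m=ok&(abs(q[...,0]-x)<45)&(abs(q[...,1]-y)<36)&(P[...,2]>.0235)
    r=cv2.minAreaRect(q[m].astype(np.float32)); t=m&(P[...,2]>zt-.005); A=np.c_[q[t],np.ones(t.sum())]; f=np.linalg.lstsq(A,P[...,2][t]*1000,rcond=None)[0]
    print(n,"off",np.round(np.array(r[0])-(x,y),1),"size",np.round(r[1],1),"ang",round(r[2],1),"top",np.median(P[...,2][t]).round(4),"slope deg",np.degrees(f[:2]).round(1))
E
```

```text
relay off [-2.5 -0.9] size [28.2 47.9] ang 89.9 top 0.0289 slope deg [0.6 0.9]
contactor off [-0.7 -2.6] size [49.9 70.6] ang 90.0 top 0.0547 slope deg [ 0.1 -0.2]
grey off [0.  0.9] size [32.5 44.7] ang 89.9 top 0.0421 slope deg [-1.9 -0.4]
green off [ 0.7 -0.9] size [45.1 32.3] ang 0.1 top 0.042 slope deg [1.3 0.1]
```

All parts are level, at the right heights and within about 3 mm of their nest centres. Handing in.

```bash
python3 -c "
from rig import order
print(order.hand_in())"
```

```text
the job is handed in; nothing more can be done
None
```

The contactor, relay, green strip and grey strip are all in their nests, level and within about 3 mm of centre by the last depth check, with the relay's pins facing its slot; I handed the job in at about 44 s of the 102 s, and no verdict was returned.

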